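Load and dock tins for air blow-off

TASK

Stand every tin that is on the table upright in a pocket of the white carriage (one to a pocket, any pocket) while the red lock pin still holds it; then pull the lock pin up out of its socket, put it in the empty shallow blue tray beside the dock, and push the carriage along its slide until it snaps fully home. Last, turn the air valve from closed to half open, 45 degrees, its pointer at the green mark. Leave all the other things where they are.

Things in the scene. Friction and masses are not known exactly. Their poses are not given: they have to be found in the camera images.
- tin0: round steel tin, green band and yellow lid, 50 mm diameter, 45 mm tall, 0.11 kg, standing on the table; origin at the centre of its underside, z along its axis
- tin1: round steel tin, green band and yellow lid, 50 mm diameter, 45 mm tall, 0.11 kg, standing on the table; origin at the centre of its underside, z along its axis
- tin2: round steel tin, green band and yellow lid, 50 mm diameter, 45 mm tall, 0.11 kg, standing on the table; origin at the centre of its underside, z along its axis
- tin3: round steel tin, green band and yellow lid, 50 mm diameter, 45 mm tall, 0.11 kg, standing on the table; origin at the centre of its underside, z along its axis
- tin4: round steel tin, green band and yellow lid, 50 mm diameter, 45 mm tall, 0.11 kg, standing on the table; origin at the centre of its underside, z along its axis
- pocket0 (a point): centre of the floor of pocket 0 of the carriage (0 is next to the push post), 35 mm above the table. Pockets are 56 x 56 mm inside, 60 mm apart in a row, walls 4 mm thick rising 12 mm above this floor. Axes as the dock's: y along the slide, x across it away from the robot. Moves with the carriage
- pocket1 (a point): centre of the floor of pocket 1 of the carriage (0 is next to the push post), 35 mm above the table. Pockets are 56 x 56 mm inside, 60 mm apart in a row, walls 4 mm thick rising 12 mm above this floor. Axes as the dock's: y along the slide, x across it away from the robot. Moves with the carriage
- pocket2 (a point): centre of the floor of pocket 2 of the carriage (0 is next to the push post), 35 mm above the table. Pockets are 56 x 56 mm inside, 60 mm apart in a row, walls 4 mm thick rising 12 mm above this floor. Axes as the dock's: y along the slide, x across it away from the robot. Moves with the carriage
- pocket3 (a point): centre of the floor of pocket 3 of the carriage (0 is next to the push post), 35 mm above the table. Pockets are 56 x 56 mm inside, 60 mm apart in a row, walls 4 mm thick rising 12 mm above this floor. Axes as the dock's: y along the slide, x across it away from the robot. Moves with the carriage
- pocket4 (a point): centre of the floor of pocket 4 of the carriage (0 is next to the push post), 35 mm above the table. Pockets are 56 x 56 mm inside, 60 mm apart in a row, walls 4 mm thick rising 12 mm above this floor. Axes as the dock's: y along the slide, x across it away from the robot. Moves with the carriage
- dock: grey bed fixed to the table, 95 mm wide (x -40 to +55 mm), 430 long, 28 high; a white carriage of five dark-floored pockets slides along it towards a blue end block. Origin on the table at its middle; y is the way the carriage is pushed. A steel nozzle bar (18 mm thick, centre 88 mm above the table) runs along x = +88 mm; the detent housing (46 mm high) stands at x 52 to 74 mm
- carriage (a joint): travel of the carriage along the dock's y: 0 m in the loading position, 0.080 m fully home. A sprung ball must be overrun at about 0.072 m (about 6 N); past it the carriage snaps home and stays
- push_post (a point): middle of the top of the carriage's blue upright push post at its tail end: 28 mm wide (x), 20 mm thick (y), 65 mm tall, its top 95 mm above the table; 44 mm from the centre of pocket 0; can be pinched across x from above, or pushed from behind; axes as the dock's. Moves with the carriage
- lock_pin: lock pin: red upright grip 24 mm (x) x 20 mm (y), 27 to 80 mm above the foot, on a steel shank 16 mm square. Stands in a socket just ahead of the carriage's leading end and blocks it. A sprung ball catches a rib on the shank: pull straight up with about 6 N, 30 mm to be clear. 0.08 kg. Origin at the centre of the foot, z up the pin
- lock_socket (a point): floor of the lock pin's socket in the dock's bed, 4 mm above the table, where the pin's foot stands at the start; 24 mm deep
- tray: shallow blue tray for the pin, 150 x 150 mm, 25 mm high, 3 mm walls and floor, fixed; origin under its centre at table height
- valve (a joint): opening of the air valve: 0 rad closed (handle across the brass pipe), grows clockwise seen from above, 1.571 rad fully open; half open (0.785 rad, 45 degrees) points the handle's black-tipped end at the green mark on the white dial. Stiff: it stays where it is left
- valve_grip (a point): middle of the valve's yellow bar handle, on its vertical axis, 67 mm above the table. The bar is 64 mm long (x), 12 mm wide (y) and 26 mm high (from 54 to 80 mm); its x axis points away from the black-tipped pointer end and turns with the handle. It stands over a white dial 84 mm wide, 40 mm above the table, on a block
- marker: bystander: black and blue marker pen, 110 mm, lying; origin under its centre
- label_roll: bystander: white paper label roll, 56 mm wide, 35 high; origin under its centre
- lid_stack: bystander: stack of brass-coloured lids, 54 mm wide, 30 high; origin under its centre
- spray: bystander: blue bottle, 56 mm wide, 150 high; origin under its centre
- spatula: bystander: spatula, 170 mm long, lying; origin under its centre
There are look-alikes about, which are no part of the job. What is shaped like the tin2 but purple is not meant. There is more than one size of the lock_pin; the one meant has the size given above.

How it is judged:
By the outcome, as a careful person would: the job done as asked, in the order asked, and still so for the second after the job is handed in, with the robot touching nothing.
Of tin0, tin1, tin2, tin3, tin4 only 3 to 5 are there at a start; the rules pass over those that are not, and their reading is None.
At some moment in a run one of tin0, tin1, tin2, tin3, tin4 may be knocked a few centimetres aside while the robot is not near it.
Once in a run the grip may slacken for a moment while it holds something.
It also fails if it takes over 208 s, if anything falls off the work surface, if the arm or the gripper's body presses on something with over 40 N, if the wrist force passes 120 N, or if a joint passes its speed limit or range.

ROBOT

A 6-joint arm with a two-finger parallel gripper is mounted at the origin on the work surface. World frame = base frame: x ahead of the robot, y to its left, z up, the work surface at z = 0. Lengths are in m, angles in rad, forces in N, time in s.
With the tool pointing down it reaches from about 0.3 to 0.775 m from the base axis. Payload 14.6 kg.
Tool frame: the origin (TCP) lies at the very end of the fingers, on their centre line; the grasp point (between the pads) lies 19 mm behind it; z points along the fingers, y is the direction in which the jaws open and shut (so a half turn about z gives the same grasp; the last joint's range is limited). The gripper opens to 94 mm and grips with 3 to 60 N. Pads are 16 mm wide; open, the fingers measure 119 mm over their backs; the gripper's body (75 mm by 177 mm) begins 78 mm behind the grasp point.
Start: joints at [-1.342, 0.3, 1.521, -0, 1.321, -0.067], TCP at [0.16, -0.526, 0.205] pointing down, gripper open.
Joint ranges: [-3.03, 3.03], [-0.79, 2.21], [0.23, 2.52], [-1.04, 4.18], [0, 3.07], [-2.55, 2.55]. Speed limits (rad/s): [2.22, 2.22, 2.57, 3.14, 3.14, 3.14].

INTERFACE

Orientations are given as [roll, pitch, yaw] about the fixed x, y, z axes, in that order (R = Rz(yaw) Ry(pitch) Rx(roll)).
In Python, from station import ctrl, eyes gives the robot as it stands.
- The arm moves only by the tool jog_arm, never from a script. Its argument "moves" is a list of rows, each a list of 3 entries, a list of its own where there are three numbers: the shift along the world's x, y, z in mm, then the turn, a rotation vector about the world's x, y, z in units of 5 degrees (1.0 is 5 degrees), then the finger opening in mm, from 0 to 94. In form: [[[tx, ty, tz], [wx, wy, wz], jaw], ...]. A call has 1 to 5 rows; each row is the pose to reach, as a shift and turn from the pose commanded when the call began; what a row does not reach only later rows make up. A row lasts 1/12 s, in which the tool goes at most 41.7 mm and 7.16 degrees, less where a joint would pass 70% of its speed; a pose out of reach is approached as far as the arm can. A call with a gripper value outside its range is refused whole. The fingers move at their own pace and stop on an object; "squeeze" is the grip in N (left out, the last holds). Time passes only in rows, so rows that repeat a pose let the fingers close. It gives the time, the measured TCP pose, the force and the opening at its end, in the units of the state.
- ctrl.get_obs(): the state, without advancing time (a new reading comes with each control period).
- eyes.camera(name): name is "side" or "top" or "wrist"; returns a dict with "frame" (400x640x3 uint8, red, green, blue), "vertical_fov" (degrees; the focal length in pixels is half the picture's height over the tangent of half this angle, whatever the lens; pixels are square), "cx", "cy" (the principal point, pixels), "eye" and "attitude" of the camera in the world; the wrist camera has in their place "hand_eye" (4x4, takes a point from camera to tool coordinates, whose origin is the TCP and whose axes are the flange's). Camera axes: x right, y down, z forward; pixel columns grow to the right and rows downward; lengths in m; the calibration is good to about 2 mm. The wrist camera is an equidistant fisheye: a pixel r from the principal point sees the ray r / f radians off the axis. A picture is of the moment at which its call begins: read the wrist's pose just before it. There is no depth.
- ctrl.hand_in(): hands the job in, once; it reports no verdict.
The state is a dict: "time_s": time; "qpos": joint angles; "joint_vel": joint speeds; "tau": joint torques, N m; "ee_pos": TCP position; "eef_rot": TCP orientation; "force": force on the tool from outside, world axes, zero at the start; "moment": the same for the moment, N m; "grip_width": finger opening in m.
Only numpy, scipy, OpenCV 4.12 (cv2) and the standard library are available. Lean on these libraries where they do the work, as an engineer would, in place of code of your own. Each camera call takes 0.05 s, during which the arm holds its last target.

## Working session

There is one attempt and no reset: what is moved stays moved. The work goes in short steps, Python scripts to look and compute and a tool call to move; the robot and the scene stay as the last step left them, time stands still between calls to the robot, and variables do not carry over. Pictures are saved under pics/ and viewed, and the job is handed in when it is done.

Besides the shell and the picture viewer there is one more tool, called after ">>>" by a JSON object that holds its "method" and its "body", one argument or row to a line. jog_arm: Moves the arm, as the interface text tells. Its arguments: {"type":"object","properties":{"moves":{"type":"array","items":{"type":"array"}},"squeeze":{"type":"number"}},"required":["moves"]}

```bash
ls; mkdir -p pics; cat > h.py <<'E'
import numpy as np, cv2
from station import ctrl, eyes
from scipy.spatial.transform import Rotation as R
def snap(n,fn=None):
    c=eyes.camera(n)
    if fn: cv2.imwrite('pics/'+fn,c['frame'][:,:,::-1])
    return c
E
python3 - <<'E'
from h import *
print(ctrl.get_obs())
for n in ['side','top','wrist']:
    c=snap(n,n+'0.png'); print(n,{k:v for k,v in c.items() if k!='frame'})
E
```

```text
pics
{'time_s': 0.0, 'qpos': array([-1.34158619e+00,  3.00486017e-01,  1.52159348e+00, -3.15117731e-05,
        1.32070170e+00, -6.65835591e-02]), 'joint_vel': array([ 0.00018538, -0.00030532, -0.00073715,  0.00054623,  0.00053536,
        0.00136822]), 'tau': array([ 8.44943643e-04, -5.31805515e+01, -3.52733016e+01,  7.08505232e-02,
        2.44133722e-02, -7.73636907e-05]), 'ee_pos': array([ 0.16026106, -0.52585156,  0.2048729 ]), 'eef_rot': array([-3.14040471e+00, -4.86246357e-05,  2.95801480e-01]), 'force': array([-0.53755606, -0.46304835,  0.23051085]), 'moment': array([0.01073194, 0.04586004, 0.008904  ]), 'grip_width': 0.09390477696629375}
side {'vertical_fov': 54.97574735407553, 'cx': 315.4342525741493, 'cy': 201.63824915524, 'eye': array([0.33290736, 0.75227015, 0.72865769]), 'attitude': array([-2.21535998e+00, -2.41009409e-03, -2.89416810e+00])}
top {'vertical_fov': 45.88948986599678, 'cx': 317.3645952295264, 'cy': 200.61868340429118, 'eye': array([ 0.42606681, -0.06562236,  1.41468596]), 'attitude': array([-3.05449678,  0.00989674, -1.58411812])}
wrist {'vertical_fov': 65.70646984690485, 'cx': 321.25832013572995, 'cy': 203.16842153086273, 'hand_eye': array([[ 2.06899231e-04, -9.68683350e-01, -2.48299264e-01,
         7.26502748e-02],
       [ 9.99999206e-01, -1.08319176e-04,  1.25584766e-03,
         4.16192545e-04],
       [-1.24341429e-03, -2.48299326e-01,  9.68682558e-01,
        -1.78930647e-01],
       [ 0.00000000e+00,  0.00000000e+00,  0.00000000e+00,
         1.00000000e+00]])}
```

View pics/top0.png

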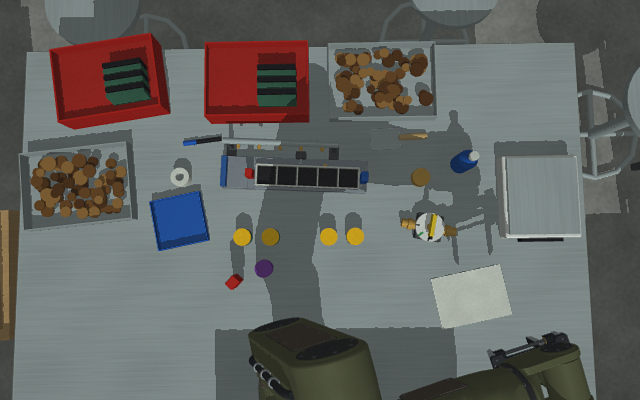

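View pics/side0.png

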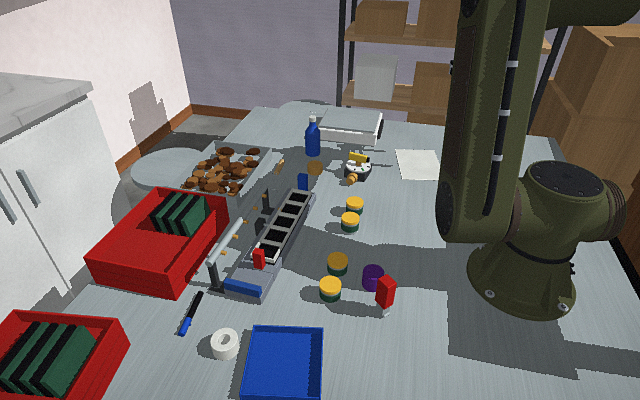

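View pics/wrist0.png

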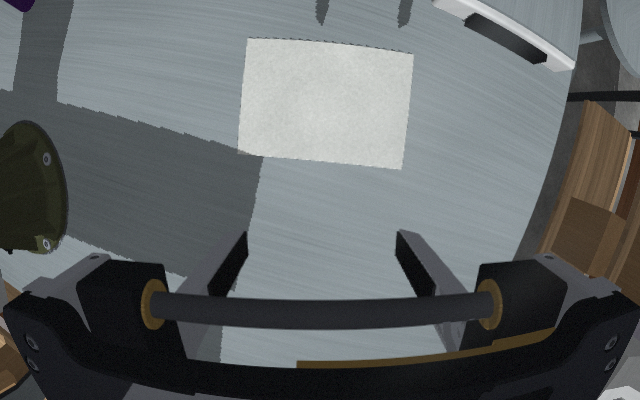

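```bash
cat >> h.py <<'E'
def K(c): return 200/np.tan(np.radians(c['vertical_fov'])/2)
def ray(c,u,v):
    f=K(c); d=np.array([(u-c['cx'])/f,(v-c['cy'])/f,1.])
    return R.from_euler('xyz',c['attitude']).apply(d)
def cast(c,u,v,z):
    d=ray(c,u,v); return c['eye']+d*(z-c['eye'][2])/d[2]
def proj(c,p):
    q=R.from_euler('xyz',c['attitude']).inv().apply(np.asarray(p)-c['eye']); return q[:2]/q[2]*K(c)+[c['cx'],c['cy']]
def blobs(im,lo,hi,amin=20):
    h=cv2.cvtColor(im,cv2.COLOR_RGB2HSV); m=cv2.inRange(h,np.array(lo),np.array(hi))
    n,l,s,ct=cv2.connectedComponentsWithStats(m)
    return [(ct[i].round(1),s[i]) for i in range(1,n) if s[i][4]>=amin]
E
python3 - <<'E'
from h import *
c=snap('top'); im=c['frame']
cv2.imwrite('pics/crop1.png',cv2.resize(im[115:300,140:480,::-1],None,fx=2.3,fy=2.3,interpolation=cv2.INTER_CUBIC))
for nm,lo,hi in [('yel',(15,140,70),(32,255,255)),('red',(0,150,80),(6,255,255)),('purple',(125,80,30),(150,255,255)),('blue',(105,130,50),(120,255,255)),('dark',(0,0,0),(180,255,40))]:
    for ct,s in blobs(im,lo,hi): 
        if ct[1]>120 and 140<ct[0]<480: print(nm,ct,s, cast(c,*ct,0.045).round(4))
E
```

```text
yel [420. 177.] [411 168  19  18 262] [ 0.6107 -0.3539  0.045 ]
yel [431.8 225.1] [427 214  10  23 130] [ 0.4701 -0.3835  0.045 ]
yel [407.9 223.4] [401 219  14  10 115] [ 0.476  -0.3147  0.045 ]
yel [449.3 230.9] [444 226  12  10  97] [ 0.4527 -0.4333  0.045 ]
yel [241.7 236.6] [233 228  18  18 248] [0.4444 0.1668 0.045 ]
yel [269.9 236.4] [262 228  17  17 236] [0.4438 0.0851 0.045 ]
yel [328.2 236.1] [320 228  18  17 239] [ 0.4424 -0.0836  0.045 ]
yel [354.7 235.9] [346 228  18  17 242] [ 0.442  -0.1602  0.045 ]
red [248.7 173. ] [245 168   9  11  79] [0.6299 0.1464 0.045 ]
red [232.6 282.4] [225 276  18  14 123] [0.3135 0.1929 0.045 ]
purple [263.4 268.1] [255 260  18  18 256] [0.3531 0.1042 0.045 ]
blue [189.2 142.4] [183 140  14   6  63] [0.7236 0.3221 0.045 ]
blue [462.  162.1] [450 150  27  23 376] [ 0.6528 -0.4778  0.045 ]
blue [223.2 170.7] [220 156   7  30 174] [0.6378 0.2213 0.045 ]
blue [363.5 177.1] [360 171   9  13  96] [ 0.6129 -0.1893  0.045 ]
blue [178.9 220.5] [ 149  191   60   60 2633] [0.4935 0.3498 0.045 ]
dark [208.2 139.7] [197 137  24   7  89] [0.7308 0.266  0
[... 482 characters left out ...]
.4] [281 328  11   7  24] [0.1767 0.043  0.045 ]
dark [279.8 336.2] [274 331  14  10  29] [0.1607 0.0582 0.045 ]
dark [326.1 334.7] [322 332  10   8  21] [ 0.1634 -0.0734  0.045 ]
dark [284.2 343.9] [265 334  35  18  86] [0.1391 0.0459 0.045 ]
dark [326.2 348.6] [296 337  63  24 793] [ 0.1248 -0.0731  0.045 ]
dark [251.9 360.1] [249 355   7  11  49] [0.0953 0.1377 0.045 ]
dark [258.3 368.1] [255 365   8   8  37] [0.0731 0.1196 0.045 ]
dark [265.9 375.6] [262 372  10   9  52] [0.0522 0.0982 0.045 ]
dark [434.5 389.5] [406 379  57  21 329] [ 0.0093 -0.3752  0.045 ]
dark [281.2 389.8] [270 380  24  20 202] [0.0129 0.0552 0.045 ]
dark [403.7 397.4] [400 395   9   5  20] [-0.0113 -0.2883  0.045 ]
```

View pics/crop1.png

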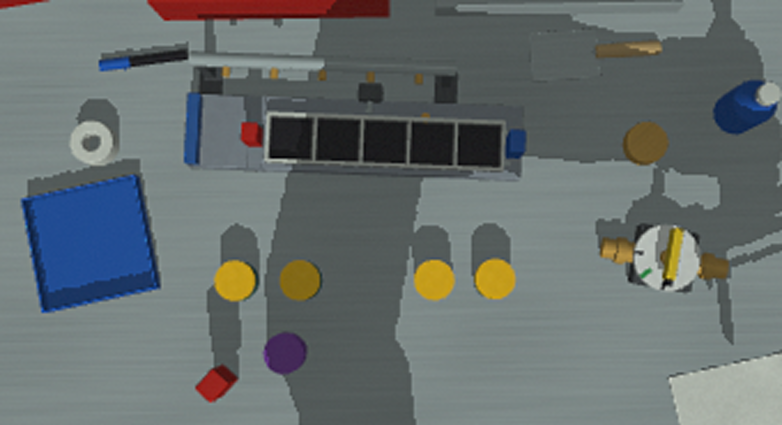

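Candidates by top-view pixel:
- **Tins:** yellow lids at (242,237), (270,237), (328,236) and (355,236). Rejected: the purple one at (263,268) and the lid stack at (420,177).
- **Pins:** the one in the socket at (249,173) is the one meant. The bigger loose red one at (233,282) is the look-alike.

The crop supports these choices. Next I'll go over the tins for a closer look.

>>> {"method": "jog_arm", "body": {
  "moves": [
    [[280,430,75],[0,0,14],94],
    [[280,430,75],[0,0,14],94],
    [[280,430,75],[0,0,14],94],
    [[280,430,75],[0,0,14],94],
    [[280,430,75],[0,0,14],94]
  ],
  "squeeze": 25
}}

```text
time_s: 0.62
ee_pos: [0.2733, -0.3516, 0.2357]
eef_rot: [-3.142, -0.0, 0.926]
force: [1.1, -0.5, -0.7]
grip_width: 0.0938
```

>>> {"method": "jog_arm", "body": {
  "moves": [
    [[167,256,44],[0,0,6.86],94],
    [[167,256,44],[0,0,6.86],94],
    [[167,256,44],[0,0,6.86],94],
    [[167,256,44],[0,0,6.86],94],
    [[167,256,44],[0,0,6.86],94]
  ]
}}

```text
time_s: 1.03
ee_pos: [0.386, -0.1787, 0.2657]
eef_rot: [3.141, 0.0, 1.526]
force: [0.1, -0.2, 0.2]
grip_width: 0.0942
```

>>> {"method": "jog_arm", "body": {
  "moves": [
    [[56,84,14],[0,0,0],94],
    [[56,84,14],[0,0,0],94],
    [[56,84,14],[0,0,0],94],
    [[56,84,14],[0,0,0],94]
  ]
}}

```text
time_s: 1.37
ee_pos: [0.4429, -0.0939, 0.2796]
eef_rot: [3.141, -0.0, 1.523]
force: [-0.5, -1.0, -0.2]
grip_width: 0.094
```

```bash
cat >> h.py <<'E'
def wcam(fn=None):
    o=ctrl.get_obs(); c=snap('wrist',fn)
    T=np.eye(4); T[:3,:3]=R.from_euler('xyz',o['eef_rot']).as_matrix(); T[:3,3]=o['ee_pos']
    c['T']=T@c['hand_eye']; c['o']=o; return c
def wcast(c,u,v,z):
    f=K(c); dx=np.array([u-c['cx'],v-c['cy']]); r=np.hypot(*dx)+1e-9; t=r/f
    d=c['T'][:3,:3]@np.array([*(dx/r*np.sin(t)),np.cos(t)]); e=c['T'][:3,3]
    return e+d*(z-e[2])/d[2]
def wproj(c,p):
    q=c['T'][:3,:3].T@(np.asarray(p)-c['T'][:3,3]); rr=np.hypot(q[0],q[1]); t=np.arctan2(rr,q[2])
    return q[:2]/rr*t*K(c)+[c['cx'],c['cy']]
E
python3 - <<'E'
from h import *
c=wcam('w1.png'); print(c['o']['ee_pos'],c['o']['eef_rot'],c['o']['qpos'])
snap('top','top1.png')
E
```

```text
[ 0.44292958 -0.09387398  0.27956035] [ 3.14099898e+00 -3.28910861e-04  1.52332804e+00] [-2.90049790e-01  2.81534005e-02  1.66459954e+00  4.65371012e-04
  1.44834245e+00 -2.42638131e-01]
```

View pics/w1.png

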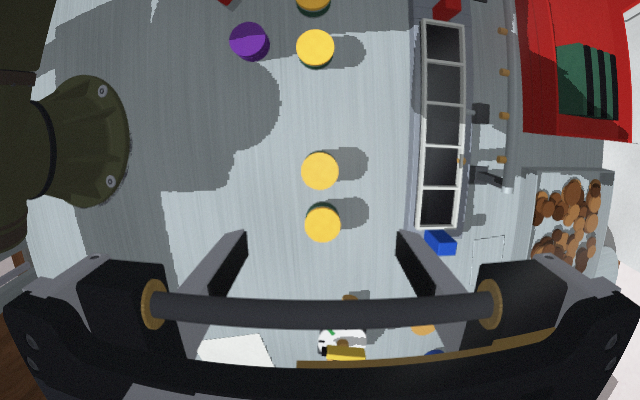

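View pics/top1.png

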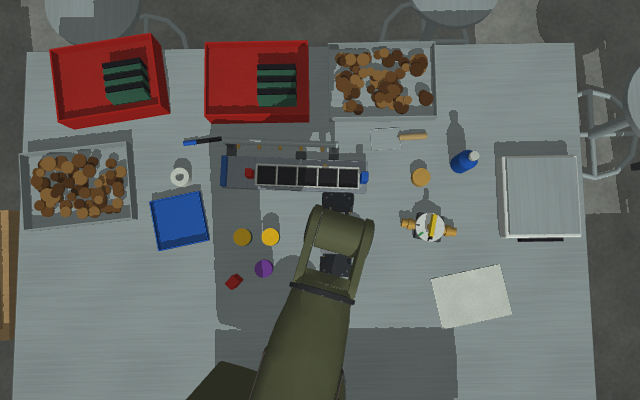

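```bash
python3 - <<'E'
from h import *
c=wcam(); im=c['frame']
for ct,s in blobs(im,(20,120,120),(32,255,255),100):
    if s[4]>800: print('tin',ct,s,wcast(c,*ct,.045).round(4))
crop=im[10:240,400:490]; g=cv2.cvtColor(crop,cv2.COLOR_RGB2GRAY)
cv2.imwrite('pics/pk.png',cv2.resize(crop[:,:,::-1],None,fx=3,fy=2.6,interpolation=cv2.INTER_CUBIC))
m=cv2.inRange(g,0,75); n,l,s,ct=cv2.connectedComponentsWithStats(m)
for i in range(1,n):
    if s[i][4]>300: 
        print('pk',ct[i]+[400,10],s[i],wcast(c,*(ct[i]+[400,10]),.035).round(4))
t=snap('top')
for p in [[.6235,.0957],[.6115,-.1429]]: print(cast(t,*proj(t,[*p,.045]),.035))
E
```

```text
tin [315.6  45. ] [ 297   27   38   37 1106] [0.4438 0.0847 0.045 ]
tin [320.7 168.5] [ 303  150   37   38 1100] [ 0.4422 -0.0829  0.045 ]
tin [323.4 222.4] [ 306  205   36   36 1008] [ 0.4422 -0.1589  0.045 ]
pk [443.4368231   40.67960289] [  27   12   34   38 1108] [0.6266 0.0971 0.035 ]
pk [444.24247492  80.87040134] [  28   51   33   40 1196] [0.6234 0.0365 0.035 ]
pk [481.2827381 111.125    ] [ 72  91  18  21 336] [ 0.6833 -0.0052  0.035 ]
pk [443.71144279 122.19237148] [  28   93   33   40 1206] [ 0.6203 -0.0234  0.035 ]
pk [441.71143847 164.48613518] [  26  136   33   38 1154] [ 0.6171 -0.0846  0.035 ]
pk [479.35454545 172.88484848] [ 70 154  20  19 330] [ 0.6813 -0.0982  0.035 ]
pk [438.1507109  204.84454976] [  22  178   34   35 1055] [ 0.6135 -0.1447  0.035 ]
[0.62494145 0.09687781 0.035     ]
[ 0.61285384 -0.1434642   0.035     ]
```

View pics/pk.png

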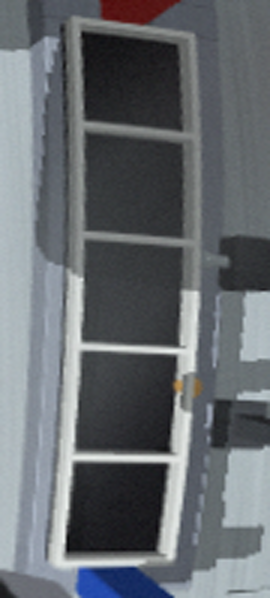

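Four tins are present, and none is hidden behind the arm: the wrist view shows lids at (323,222), (321,168) and (316,45), with the fourth at (242,237) in the top view. The carriage runs from pocket 0 at (.612,-.143) to pocket 4 at (.624,.096). I'll grasp the tin at (.442,-.160) first.

>>> {"method": "jog_arm", "body": {
  "moves": [
    [[-1,-65.6,-60],[0,0,0],74],
    [[-1,-65.6,-200],[0,0,0],74],
    [[-1,-65.6,-200],[0,0,0],74],
    [[-1,-65.6,-200],[0,0,0],74],
    [[-1,-65.6,-200],[0,0,0],74]
  ]
}}

```text
time_s: 1.98
ee_pos: [0.4395, -0.162, 0.0862]
eef_rot: [3.141, 0.0, 1.517]
force: [0.4, 0.1, 0.6]
grip_width: 0.0743
```

```bash
python3 - <<'E'
from h import *
c=wcam('w2.png'); print(c['o']['ee_pos'])
im=c['frame']
for ct,s in blobs(im,(20,120,90),(32,255,255),100):
    if s[4]>800: print('tin',ct,s,wcast(c,*ct,.045).round(4))
E
```

```text
[ 0.43945215 -0.16199606  0.08622093]
tin [317.4 115.5] [ 282   81   72   70 3987] [ 0.4419 -0.0835  0.045 ]
tin [323.2 218.3] [ 290  185   68   67 3507] [ 0.4421 -0.1587  0.045 ]
```

View pics/w2.png

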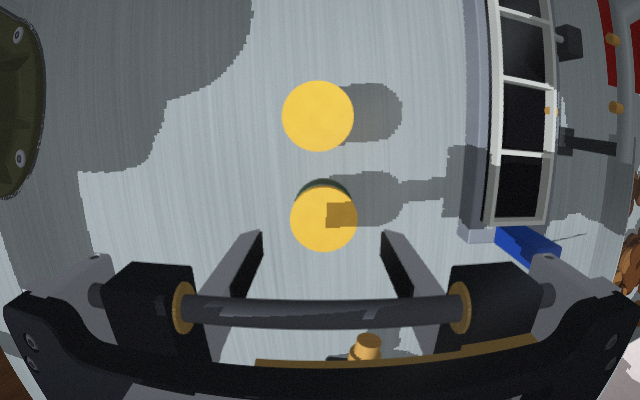

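>>> {"method": "jog_arm", "body": {
  "moves": [
    [[2,3,-35],[0,0,0],74],
    [[2,3,-69],[0,0,0],74],
    [[2,3,-69],[0,0,0],74]
  ]
}}

```text
time_s: 2.28
ee_pos: [0.4395, -0.1571, 0.015]
eef_rot: [-3.134, -0.003, 1.518]
force: [-0.6, 0.8, -0.6]
grip_width: 0.0743
```

>>> {"method": "jog_arm", "body": {
  "moves": [
    [[0,0,0],[0,0,0],40],
    [[0,0,0],[0,0,0],40],
    [[0,0,0],[0,0,0],40],
    [[0,0,0],[0,0,0],40]
  ]
}}

```text
time_s: 2.62
ee_pos: [0.4434, -0.158, 0.0208]
eef_rot: [3.139, 0.001, 1.519]
force: [-0.4, 0.3, 0.9]
grip_width: 0.0506
```

```bash
python3 - <<'E'
from h import *
for i in range(3):
    snap('top'); o=ctrl.get_obs(); print(o['time_s'],o['ee_pos'],o['eef_rot'][2],o['grip_width'])
E
```

```text
2.6667 [ 0.4433334  -0.15798556  0.02066027] 1.5194332468778193 0.049419187953000265
2.7167 [ 0.44333196 -0.15798566  0.02068445] 1.5194568621141915 0.049259150554843444
2.7667 [ 0.4433287  -0.15798124  0.02067355] 1.5195020669656865 0.04951486040002216
```

>>> {"method": "jog_arm", "body": {
  "moves": [
    [[0,0,0],[0,0,0],60],
    [[0,0,-4],[0,0,0],60],
    [[0,0,-4],[0,0,0],40],
    [[0,0,-4],[0,0,0],40],
    [[0,0,-4],[0,0,0],40]
  ],
  "squeeze": 30
}}

```text
time_s: 3.18
ee_pos: [0.4424, -0.1575, 0.0148]
eef_rot: [-3.141, -0.0, 1.519]
force: [-0.3, 0.8, -0.0]
grip_width: 0.0496
```

>>> {"method": "jog_arm", "body": {
  "moves": [
    [[0,0,0],[0,0,0],40],
    [[0,0,20],[0,0,0],40],
    [[0,0,60],[0,0,0],40],
    [[0,0,95],[0,0,0],40],
    [[0,0,95],[0,0,0],40]
  ]
}}

```text
time_s: 3.6
ee_pos: [0.445, -0.1586, 0.1157]
eef_rot: [3.133, 0.003, 1.519]
force: [0.9, -0.6, -0.0]
grip_width: 0.0496
```

```bash
python3 - <<'E'
from h import *
for i in range(2):
    snap('top'); 
c=wcam('w3.png');o=ctrl.get_obs(); print(o['time_s'],o['ee_pos'],o['eef_rot'],o['grip_width'])
E
```

```text
3.75 [ 0.44223036 -0.1574046   0.10930607] [-3.14132532e+00 -7.12014408e-05  1.51948088e+00] 0.04966675910347274
```

View pics/w3.png

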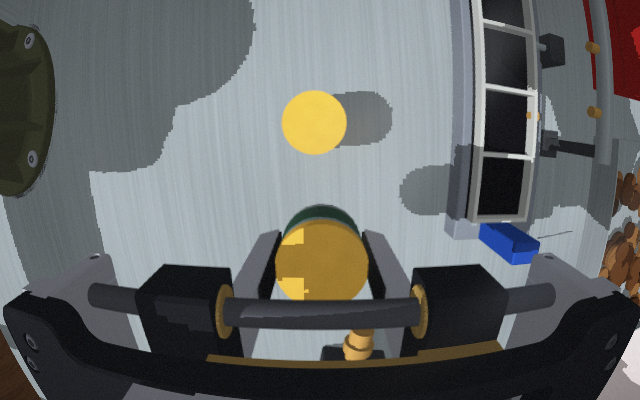

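>>> {"method": "jog_arm", "body": {
  "moves": [
    [[40,15,0],[0,0,0],40],
    [[80,15,0],[0,0,0],40],
    [[120,15,0],[0,0,0],40],
    [[155,15,0],[0,0,0],40],
    [[169.5,15,0],[0,0,0],40]
  ]
}}

```text
time_s: 4.17
ee_pos: [0.6143, -0.1418, 0.1069]
eef_rot: [-3.139, -0.001, 1.52]
force: [-0.3, 0.7, -1.0]
grip_width: 0.0497
```

>>> {"method": "jog_arm", "body": {
  "moves": [
    [[0,0,0],[0,0,0],40],
    [[0,0,0],[0,0,0],40],
    [[0,0,0],[0,0,0],40]
  ]
}}

```text
time_s: 4.42
ee_pos: [0.6108, -0.1424, 0.1083]
eef_rot: [-3.139, -0.001, 1.519]
force: [-0.0, 0.6, -1.1]
grip_width: 0.0496
```

```bash
python3 - <<'E'
from h import *
c=wcam('w4.png');o=ctrl.get_obs(); print(o['time_s'],o['ee_pos'],o['eef_rot'],o['grip_width'],o['force'])
E
```

```text
4.4667 [ 0.61094542 -0.14253328  0.10891891] [-3.13990222e+00 -3.82542324e-04  1.51912544e+00] 0.04958581915150864 [-0.56458284 -0.41310449 -0.71347359]
```

View pics/w4.png

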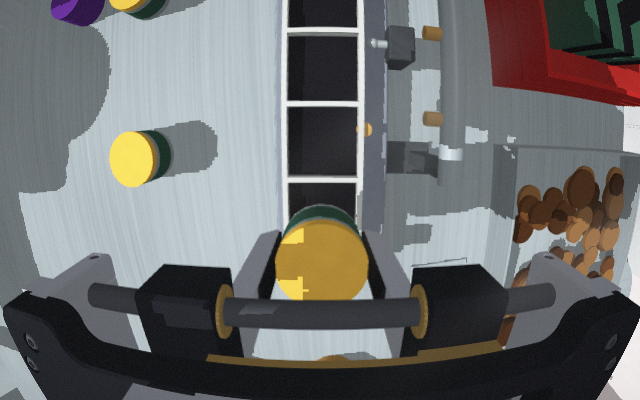

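```bash
python3 - <<'E'
from h import *
c=wcam();im=c['frame']; g=cv2.cvtColor(im,cv2.COLOR_RGB2GRAY).astype(int)
m=cv2.inRange(g.astype(np.uint8),0,80); m[:, :270]=0; m[:,385:]=0; m[215:]=0
cv2.imwrite('pics/m.png',m)
n,l,s,ct=cv2.connectedComponentsWithStats(m)
for i in range(1,n):
    if s[i][4]>300: print(ct[i],s[i], wcast(c,*ct[i],.041))
for v in (45,70,90,115,140,160): print(v,g[v,278:300],g[v,350:372])
for u in (300,320,345): print(u,[ (v,g[v,u]) for v in range(24,36)],[ (v,g[v,u]) for v in range(98,110)],[ (v,g[v,u]) for v in range(172,186)])
E
```

```text
[322.14324768  13.10606889] [ 288    0   69   28 1829] [0.62102401 0.02233093 0.041     ]
[321.98320091  67.64903519] [ 288   36   69   65 4405] [ 0.61846463 -0.02466364  0.041     ]
[321.66299655 140.36420553] [ 288  107   69   68 4632] [ 0.61520644 -0.08308315  0.041     ]
[321.64874198 198.11889492] [ 289  183   66   32 2027] [ 0.61278149 -0.13014535  0.041     ]
45 [159 160 169 203 235 235 236 235 185 114  60  24  26  29  27  29  28  18
  27  26  23  20] [ 37  36  36  33  34  33  34 179 220 232 235 236 235 225 132  96  90  93
  98 101 106 159]
70 [161 161 175 214 238 238 238 238 185  93  57  25  25  25  25  26  28  27
  28  29  27  19] [ 36  37  37  39  34  35  37 153 208 232 236 237 237 230 134  99  97  96
  96  98  94  99]
90 [164 166 160 230 237 238 238 229 176 115  43  22  22  24  23  21  24  24
  26  24  23  26] [ 43  35  34  40  38  41  82 152 214 238 235 234 235 214 154  99  96  98
  96  98  98  97]
115 [162 160 181 219 236 238 236 237 167  89  55  25  20  23  27  26  22  28
  25  21  22  25] [ 46  44  49  47  46  48  49 177 218 231 232 231 232 211 143 101 101 101
 103  99
[... 2124 characters left out ...]
p.int64(235)), (30, np.int64(236)), (31, np.int64(235)), (32, np.int64(147)), (33, np.int64(124)), (34, np.int64(123)), (35, np.int64(116))] [(98, np.int64(35)), (99, np.int64(37)), (100, np.int64(119)), (101, np.int64(212)), (102, np.int64(236)), (103, np.int64(235)), (104, np.int64(236)), (105, np.int64(227)), (106, np.int64(149)), (107, np.int64(55)), (108, np.int64(44)), (109, np.int64(38))] [(172, np.int64(40)), (173, np.int64(34)), (174, np.int64(56)), (175, np.int64(91)), (176, np.int64(136)), (177, np.int64(184)), (178, np.int64(228)), (179, np.int64(233)), (180, np.int64(233)), (181, np.int64(215)), (182, np.int64(132)), (183, np.int64(51)), (184, np.int64(35)), (185, np.int64(38))]
```

```bash
python3 - <<'E'
from h import *
c=wcam()
for v in (29.5,103.2,179.3): print(wcast(c,(284+361)/2 if v<150 else 322,v,.047))
im=c['frame']
for ct,s in blobs(im,(15,120,90),(32,255,255),100): print(ct,s,wcast(c,*ct,c['o']['ee_pos'][2]+.029))
E
```

```text
[0.62065488 0.00582715 0.047     ]
[ 0.617562   -0.05396431  0.047     ]
[ 0.61411805 -0.11363257  0.047     ]
[126.4   4.2] [109   0  37  12 308] [0.50920725 0.01271901 0.13840249]
[430.7  33.1] [421  26  20  15 228] [ 0.67325193 -0.02430684  0.13840249]
[132.9 158.2] [ 110  131   47   55 2065] [ 0.51099389 -0.0785628   0.13840249]
[576.3 227.9] [565 216  23  26 263] [ 0.78481197 -0.13562548  0.13840249]
[321.2 261.8] [ 275  220   94   81 6258] [ 0.61211472 -0.14175825  0.13840249]
[588.  249.7] [575 228  24  47 269] [ 0.80413516 -0.15405706  0.13840249]
[608.1 237.8] [602 228  16  21 136] [ 0.82826712 -0.14758108  0.13840249]
[222.  311.2] [215 285  18  53 468] [ 0.55095057 -0.17329783  0.13840249]
[420.5 310.9] [411 285  17  53 461] [ 0.66970895 -0.17913636  0.13840249]
[368.3 357.8] [ 207  340  296   28 2480] [ 0.6386709  -0.21343199  0.13840249]
```

>>> {"method": "jog_arm", "body": {
  "moves": [
    [[1,1,-20],[0,0,0],40],
    [[1,1,-40],[0,0,0],40],
    [[1,1,-50],[0,0,0],40],
    [[1,1,-56],[0,0,0],40],
    [[1,1,-56],[0,0,0],40]
  ]
}}

```text
time_s: 4.98
ee_pos: [0.6124, -0.1415, 0.053]
eef_rot: [-3.14, -0.0, 1.519]
force: [0.1, -0.7, -1.3]
grip_width: 0.0497
```

>>> {"method": "jog_arm", "body": {
  "moves": [
    [[0,0,0],[0,0,0],40],
    [[0,0,0],[0,0,0],40]
  ]
}}

```text
time_s: 5.15
ee_pos: [0.6135, -0.1417, 0.055]
eef_rot: [3.14, 0.0, 1.519]
force: [0.8, -0.6, -0.9]
grip_width: 0.0494
```

>>> {"method": "jog_arm", "body": {
  "moves": [
    [[0,0,-2],[0,0,0],40],
    [[0,0,-2],[0,0,0],40],
    [[0,0,-2],[0,0,0],62],
    [[0,0,-2],[0,0,0],62],
    [[0,0,-2],[0,0,0],62]
  ]
}}

```text
time_s: 5.57
ee_pos: [0.6131, -0.1416, 0.0521]
eef_rot: [3.141, 0.0, 1.519]
force: [-0.2, 0.4, 0.1]
grip_width: 0.0617
```

>>> {"method": "jog_arm", "body": {
  "moves": [
    [[0,0,20],[0,0,0],62],
    [[0,0,60],[0,0,0],62],
    [[0,0,60],[0,0,0],74],
    [[0,0,60],[0,0,0],74]
  ]
}}

```text
time_s: 5.9
ee_pos: [0.6141, -0.1418, 0.1142]
eef_rot: [3.137, 0.001, 1.519]
force: [0.0, 0.0, 0.3]
grip_width: 0.0721
```

```bash
cat >> h.py <<'E'
def tins(c):
    for ct,s in blobs(c['frame'],(20,120,90),(32,255,255),100):
        if s[4]>700 and s[3]>.85*s[2]: print('tin',ct,s[2:],'tbl',wcast(c,*ct,.045).round(4),'pocket',wcast(c,*ct,.080).round(4))
E
python3 - <<'E'
from h import *
c=wcam('w5.png');o=ctrl.get_obs(); print(o['time_s'],o['ee_pos'],o['eef_rot'],o['grip_width'],o['force'])
tins(c)
snap('top','t5.png')
E
```

```text
5.95 [ 0.61323161 -0.14155681  0.11236117] [3.14026023e+00 2.97380088e-04 1.51947397e+00] 0.0731426222346085 [ 0.15636181  0.00592543 -0.85395879]
tin [132.3 158.6] [  46   55 2000] tbl [ 0.4455 -0.0831  0.045 ] pocket [ 0.4698 -0.0812  0.08  ]
tin [319.6 226.6] [  69   68 3694] tbl [ 0.6133 -0.1545  0.045 ] pocket [ 0.614  -0.1425  0.08  ]
```

View pics/w5.png

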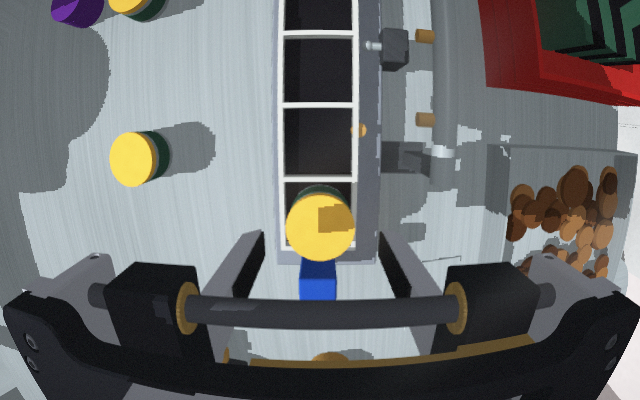

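Tin is in pocket 0 (lid at (320,227), cast to (.614,-.143)). Next I'll take the tin at (.442,-.083).

>>> {"method": "jog_arm", "body": {
  "moves": [
    [[-40,14,0],[0,0,0],74],
    [[-79,28,0],[0,0,0],74],
    [[-118,42,0],[0,0,0],74],
    [[-155,55,-10],[0,0,0],74],
    [[-171,58,-25],[0,0,0],74]
  ]
}}

```text
time_s: 6.42
ee_pos: [0.4383, -0.082, 0.0862]
eef_rot: [-3.14, -0.0, 1.52]
force: [0.3, 1.1, -0.5]
grip_width: 0.0744
```

>>> {"method": "jog_arm", "body": {
  "moves": [
    [[0,0,0],[0,0,0],74],
    [[0,0,0],[0,0,0],74],
    [[0,0,0],[0,0,0],74]
  ]
}}

```text
time_s: 6.67
ee_pos: [0.443, -0.0838, 0.087]
eef_rot: [3.141, 0.0, 1.519]
force: [0.1, -0.3, 0.4]
grip_width: 0.0737
```

```bash
python3 - <<'E'
from h import *
c=wcam('w6.png');o=ctrl.get_obs(); print(o['time_s'],o['ee_pos'],o['eef_rot'],o['grip_width'],o['force'])
tins(c)
E
```

```text
6.7167 [ 0.44310467 -0.08388063  0.08705863] [3.14101454e+00 1.23308825e-04 1.51927000e+00] 0.07380496837668848 [-0.42740261  0.97525582 -0.48031044]
tin [318.5 220. ] [  67   66 3451] tbl [ 0.442  -0.0819  0.045 ] pocket [ 0.4429 -0.0709  0.08  ]
```

>>> {"method": "jog_arm", "body": {
  "moves": [
    [[-1,1.5,-35],[0,0,0],74],
    [[-1,1.5,-60],[0,0,0],74],
    [[-1,1.5,-70.5],[0,0,0],74],
    [[-1,1.5,-70.5],[0,0,0],60],
    [[-1,1.5,-70.5],[0,0,0],60]
  ]
}}

```text
time_s: 7.13
ee_pos: [0.4416, -0.0822, 0.0167]
eef_rot: [-3.141, -0.0, 1.519]
force: [0.0, 0.0, 0.4]
grip_width: 0.064
```

>>> {"method": "jog_arm", "body": {
  "moves": [
    [[0,0,0],[0,0,0],40],
    [[0,0,0],[0,0,0],40],
    [[0,0,0],[0,0,0],40],
    [[0,0,0],[0,0,0],40]
  ]
}}

```text
time_s: 7.47
ee_pos: [0.4419, -0.0823, 0.0175]
eef_rot: [3.139, 0.001, 1.519]
force: [-0.6, 0.4, 7.5]
grip_width: 0.0496
```

>>> {"method": "jog_arm", "body": {
  "moves": [
    [[0,0,20],[0,0,0],40],
    [[0,0,60],[0,0,0],40],
    [[0,0,92],[0,0,0],40],
    [[0,0,92],[0,0,0],40],
    [[0,0,92],[0,0,0],40]
  ]
}}

```text
time_s: 7.88
ee_pos: [0.4418, -0.0822, 0.1099]
eef_rot: [3.138, 0.001, 1.519]
force: [-0.4, -0.3, -1.4]
grip_width: 0.0496
```

>>> {"method": "jog_arm", "body": {
  "moves": [
    [[40,-1.5,0],[0,0,0],40],
    [[80,-1.5,0],[0,0,0],40],
    [[120,-1.5,0],[0,0,0],40],
    [[158,-1.5,0],[0,0,0],40],
    [[173.5,-1.5,0],[0,0,0],40]
  ]
}}

```text
time_s: 8.3
ee_pos: [0.617, -0.0832, 0.1059]
eef_rot: [-3.14, -0.0, 1.52]
force: [-1.2, -0.8, -1.0]
grip_width: 0.0497
```

>>> {"method": "jog_arm", "body": {
  "moves": [
    [[0,0,0],[0,0,0],40],
    [[0,0,0],[0,0,0],40],
    [[0,0,0],[0,0,0],40],
    [[0,0,0],[0,0,0],40]
  ]
}}

```text
time_s: 8.63
ee_pos: [0.6135, -0.0836, 0.1079]
eef_rot: [-3.141, -0.0, 1.519]
force: [-0.0, -0.6, -1.1]
grip_width: 0.0494
```

```bash
python3 - <<'E'
from h import *
c=wcam('w7.png');o=ctrl.get_obs(); print(o['time_s'],o['ee_pos'],o['eef_rot'],o['grip_width'],o['force'])
im=c['frame']
for ct,s in blobs(im,(15,120,90),(32,255,255),3000): print(ct,s); print(wcast(c,s[0]+s[2]/2,s[1]+s[2]/2,o['ee_pos'][2]+.029))
E
```

```text
8.6833 [ 0.61372693 -0.08357931  0.10824132] [-3.14115136e+00 -3.92288045e-05  1.51921203e+00] 0.04966622204546052 [-0.26866829  0.33723409 -0.85785012]
[321.5 259.4] [ 276  215   92   86 6502]
[ 0.61498168 -0.08210997  0.13724132]
```

View pics/w7.png

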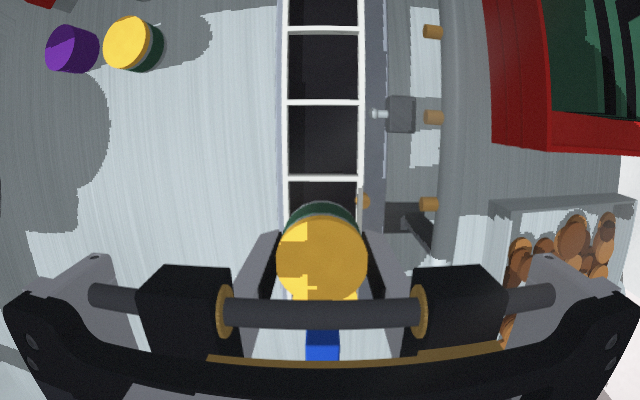

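>>> {"method": "jog_arm", "body": {
  "moves": [
    [[1.5,-1,-20],[0,0,0],40],
    [[1.5,-1,-40],[0,0,0],40],
    [[1.5,-1,-50],[0,0,0],40],
    [[1.5,-1,-55],[0,0,0],40],
    [[1.5,-1,-55],[0,0,0],40]
  ]
}}

```text
time_s: 9.1
ee_pos: [0.6155, -0.0845, 0.0534]
eef_rot: [-3.141, -0.0, 1.519]
force: [-0.2, 0.3, -0.7]
grip_width: 0.0495
```

>>> {"method": "jog_arm", "body": {
  "moves": [
    [[0,0,-1],[0,0,0],40],
    [[0,0,-1],[0,0,0],40],
    [[0,0,-1],[0,0,0],62],
    [[0,0,-1],[0,0,0],62],
    [[0,0,-1],[0,0,0],62]
  ]
}}

```text
time_s: 9.52
ee_pos: [0.6162, -0.0845, 0.0527]
eef_rot: [3.141, 0.0, 1.519]
force: [0.5, 0.3, 0.0]
grip_width: 0.0617
```

>>> {"method": "jog_arm", "body": {
  "moves": [
    [[0,0,20],[0,0,0],62],
    [[0,0,60],[0,0,0],62],
    [[0,0,60],[0,0,0],74],
    [[0,0,60],[0,0,0],74]
  ]
}}

```text
time_s: 9.85
ee_pos: [0.6171, -0.0847, 0.1147]
eef_rot: [3.137, 0.001, 1.519]
force: [-0.1, -0.3, -1.2]
grip_width: 0.0716
```

```bash
python3 - <<'E'
from h import *
c=wcam('w8.png');o=ctrl.get_obs(); print(o['time_s'],o['ee_pos'],o['eef_rot'],o['grip_width'],o['force'])
tins(c)
E
```

```text
9.9 [ 0.61624399 -0.08456116  0.1128951 ] [3.14015266e+00 2.17172881e-04 1.51948060e+00] 0.07337649472448345 [-0.48715221 -0.05089592 -0.89443634]
tin [125.6  42.9] [  46   52 1850] tbl [0.4473 0.0839 0.045 ] pocket [0.4717 0.0703 0.08  ]
tin [319.7 225. ] [  69   69 3713] tbl [ 0.6165 -0.0961  0.045 ] pocket [ 0.6171 -0.0844  0.08  ]
```

View pics/w8.png

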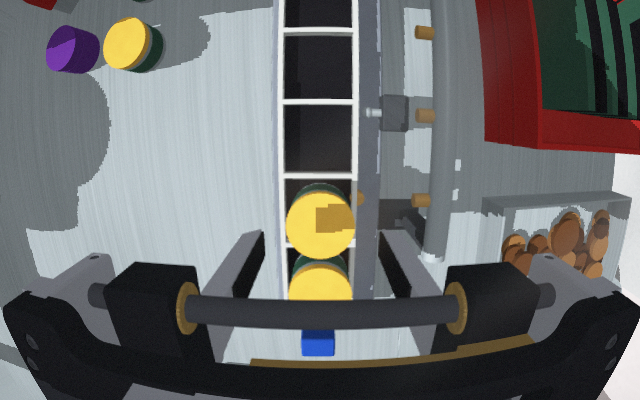

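Two tins are now seated, lids at (320,225) and (320,285). The next tin is still near its first spot, at pixel (126,43).

>>> {"method": "jog_arm", "body": {
  "moves": [
    [[-172,169,-5],[0,0,0],74],
    [[-172,169,-5],[0,0,0],74],
    [[-172,169,-5],[0,0,0],74],
    [[-172,169,-5],[0,0,0],74],
    [[-172,169,-5],[0,0,0],74]
  ]
}}

```text
time_s: 10.32
ee_pos: [0.4652, 0.0624, 0.1068]
eef_rot: [-3.14, 0.0, 1.519]
force: [0.5, 0.2, 0.7]
grip_width: 0.0737
```

>>> {"method": "jog_arm", "body": {
  "moves": [
    [[-26,25,-25],[0,0,0],74],
    [[-26,25,-25],[0,0,0],74],
    [[-26,25,-25],[0,0,0],74],
    [[-26,25,-25],[0,0,0],74],
    [[-26,25,-25],[0,0,0],74]
  ]
}}

```text
time_s: 10.73
ee_pos: [0.4424, 0.0859, 0.0832]
eef_rot: [3.141, -0.0, 1.519]
force: [0.3, -0.0, 0.7]
grip_width: 0.0739
```

```bash
python3 - <<'E'
from h import *
c=wcam('w9.png');o=ctrl.get_obs(); print(o['time_s'],o['ee_pos'],o['eef_rot'],o['grip_width'],o['force'])
tins(c)
E
```

```text
10.7833 [0.44236749 0.08578568 0.08320376] [ 3.14100773e+00 -3.80031314e-05  1.51833755e+00] 0.0738758926098428 [ 0.07603324 -0.71855146 -0.37341139]
tin [316.4 110.5] [  72   72 4057] tbl [0.4443 0.1678 0.045 ] pocket [0.4447 0.1662 0.08  ]
tin [322.  221.6] [  68   66 3564] tbl [0.444  0.0876 0.045 ] pocket [0.4445 0.0988 0.08  ]
```

View pics/w9.png

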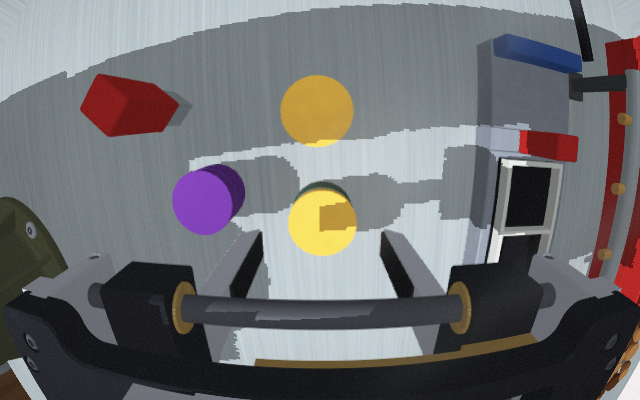

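>>> {"method": "jog_arm", "body": {
  "moves": [
    [[1.5,1,-35],[0,0,0],70],
    [[1.5,1,-56],[0,0,0],70],
    [[1.5,1,-66.5],[0,0,0],70],
    [[1.5,1,-66.5],[0,0,0],60],
    [[1.5,1,-66.5],[0,0,0],60]
  ]
}}

```text
time_s: 11.2
ee_pos: [0.4434, 0.0871, 0.0169]
eef_rot: [-3.141, 0.0, 1.519]
force: [-0.3, 0.5, -0.3]
grip_width: 0.0617
```

>>> {"method": "jog_arm", "body": {
  "moves": [
    [[0,0,0],[0,0,0],40],
    [[0,0,0],[0,0,0],40],
    [[0,0,0],[0,0,0],40],
    [[0,0,0],[0,0,0],40]
  ]
}}

```text
time_s: 11.53
ee_pos: [0.4438, 0.0875, 0.0176]
eef_rot: [3.139, -0.0, 1.519]
force: [-1.0, -1.4, 7.6]
grip_width: 0.0493
```

>>> {"method": "jog_arm", "body": {
  "moves": [
    [[0,0,20],[0,0,0],40],
    [[0,0,60],[0,0,0],40],
    [[0,0,92],[0,0,0],40],
    [[0,0,92],[0,0,0],40],
    [[0,0,92],[0,0,0],40]
  ]
}}

```text
time_s: 11.95
ee_pos: [0.4437, 0.0876, 0.11]
eef_rot: [3.138, -0.001, 1.52]
force: [-0.5, 0.7, -3.2]
grip_width: 0.0495
```

>>> {"method": "jog_arm", "body": {
  "moves": [
    [[175,-111.5,1],[0,0,0],40],
    [[175,-111.5,1],[0,0,0],40],
    [[175,-111.5,1],[0,0,0],40],
    [[175,-111.5,1],[0,0,0],40],
    [[175,-111.5,1],[0,0,0],40]
  ]
}}

```text
time_s: 12.37
ee_pos: [0.6187, -0.0254, 0.1075]
eef_rot: [-3.139, -0.0, 1.519]
force: [0.5, 0.1, -0.0]
grip_width: 0.0493
```

>>> {"method": "jog_arm", "body": {
  "moves": [
    [[0,0,0],[0,0,0],40],
    [[0,0,0],[0,0,0],40],
    [[0,0,0],[0,0,0],40],
    [[0,0,0],[0,0,0],40]
  ]
}}

```text
time_s: 12.7
ee_pos: [0.617, -0.0233, 0.1088]
eef_rot: [-3.14, -0.0, 1.52]
force: [0.4, -0.6, -1.3]
grip_width: 0.0494
```

```bash
python3 - <<'E'
from h import *
c=wcam('w10.png');o=ctrl.get_obs(); print(o['time_s'],o['ee_pos'],o['eef_rot'],o['grip_width'],o['force'])
im=c['frame']
for ct,s in blobs(im,(15,120,90),(32,255,255),3000): print(ct,s); print(wcast(c,s[0]+s[2]/2,s[1]+s[2]/2,o['ee_pos'][2]+.029))
E
```

```text
12.75 [ 0.61714001 -0.02325865  0.10929592] [-3.14099382e+00 -9.88134905e-05  1.52031434e+00] 0.04969674708160336 [ 0.7666967   0.32464744 -0.78345724]
[321.5 259.7] [ 276  216   92   85 6439]
[ 0.61840866 -0.02238821  0.13829592]
[352.5 353.6] [ 206  330  297   38 3862]
[ 0.63887722 -0.28142533  0.13829592]
```

View pics/w10.png

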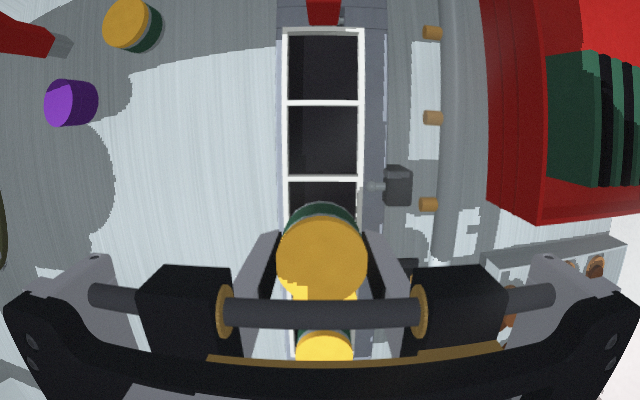

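>>> {"method": "jog_arm", "body": {
  "moves": [
    [[1.5,-0.8,-20],[0,0,0],40],
    [[1.5,-0.8,-40],[0,0,0],40],
    [[1.5,-0.8,-50],[0,0,0],40],
    [[1.5,-0.8,-56],[0,0,0],40],
    [[1.5,-0.8,-56],[0,0,0],40]
  ]
}}

```text
time_s: 13.17
ee_pos: [0.6189, -0.0244, 0.0533]
eef_rot: [-3.141, -0.0, 1.52]
force: [0.0, 0.1, -0.9]
grip_width: 0.0498
```

>>> {"method": "jog_arm", "body": {
  "moves": [
    [[0,0,-1],[0,0,0],40],
    [[0,0,-1],[0,0,0],40],
    [[0,0,-1],[0,0,0],62],
    [[0,0,-1],[0,0,0],62],
    [[0,0,-1],[0,0,0],62]
  ]
}}

```text
time_s: 13.58
ee_pos: [0.6196, -0.0249, 0.0529]
eef_rot: [3.141, 0.0, 1.519]
force: [0.5, 0.5, 0.4]
grip_width: 0.0613
```

>>> {"method": "jog_arm", "body": {
  "moves": [
    [[0,0,20],[0,0,0],62],
    [[0,0,60],[0,0,0],62],
    [[0,0,60],[0,0,0],74],
    [[0,0,60],[0,0,0],74]
  ]
}}

```text
time_s: 13.92
ee_pos: [0.6206, -0.0249, 0.1149]
eef_rot: [3.137, 0.0, 1.519]
force: [0.8, -1.5, 0.1]
grip_width: 0.0718
```

```bash
python3 - <<'E'
from h import *
c=wcam('w11.png');o=ctrl.get_obs(); print(o['time_s'],o['ee_pos'],o['eef_rot'],o['grip_width'],o['force'])
tins(c)
E
```

```text
13.9667 [ 0.61969076 -0.02486217  0.11309056] [3.14007980e+00 6.17343050e-05 1.51942695e+00] 0.07353328785088087 [ 0.01970047  0.07673889 -0.46224081]
tin [124.1  23.1] [  46   49 1711] tbl [0.448 0.165 0.045] pocket [0.4728 0.1483 0.08  ]
tin [319.7 225.3] [  69   68 3715] tbl [ 0.62   -0.0366  0.045 ] pocket [ 0.6206 -0.0249  0.08  ]
```

View pics/w11.png

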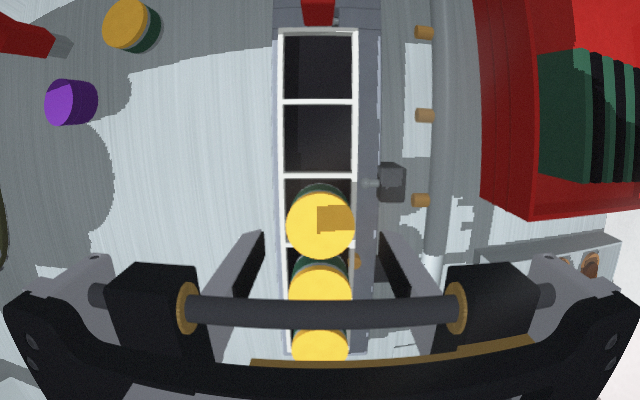

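Three tins are in, lids at (320,225), (320,285) and (320,345). The last tin is at (.444,.167).

>>> {"method": "jog_arm", "body": {
  "moves": [
    [[-175.5,191.5,-5],[0,0,0],74],
    [[-175.5,191.5,-5],[0,0,0],74],
    [[-175.5,191.5,-5],[0,0,0],74],
    [[-175.5,191.5,-5],[0,0,0],74],
    [[-175.5,191.5,-5],[0,0,0],74]
  ]
}}

```text
time_s: 14.38
ee_pos: [0.4765, 0.1296, 0.1073]
eef_rot: [-3.14, 0.0, 1.519]
force: [0.1, 0.9, -0.1]
grip_width: 0.0737
```

>>> {"method": "jog_arm", "body": {
  "moves": [
    [[-35,38,-25],[0,0,0],74],
    [[-35,38,-25],[0,0,0],74],
    [[-35,38,-25],[0,0,0],74],
    [[-35,38,-25],[0,0,0],74],
    [[-35,38,-25],[0,0,0],74]
  ]
}}

```text
time_s: 14.8
ee_pos: [0.4444, 0.1662, 0.0835]
eef_rot: [3.141, 0.0, 1.519]
force: [0.3, -1.1, -0.3]
grip_width: 0.074
```

```bash
python3 - <<'E'
from h import *
c=wcam('w12.png');o=ctrl.get_obs(); print(o['time_s'],o['ee_pos'],o['eef_rot'],o['grip_width'],o['force'])
tins(c)
E
```

```text
14.85 [0.44454779 0.16602911 0.08361085] [ 3.14124538e+00 -1.29307222e-05  1.51841724e+00] 0.07371939201338328 [-0.41468556  0.73867172  1.36014676]
tin [319.7 219.6] [  68   66 3571] tbl [0.4444 0.1695 0.045 ] pocket [0.4451 0.1805 0.08  ]
```

View pics/w12.png

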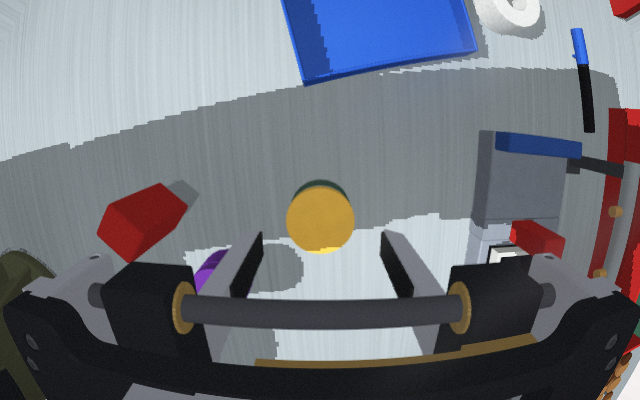

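>>> {"method": "jog_arm", "body": {
  "moves": [
    [[0,2.5,-35],[0,0,0],70],
    [[0,2.5,-56],[0,0,0],70],
    [[0,2.5,-67],[0,0,0],70],
    [[0,2.5,-67],[0,0,0],60],
    [[0,2.5,-67],[0,0,0],60]
  ]
}}

```text
time_s: 15.27
ee_pos: [0.4443, 0.1688, 0.0169]
eef_rot: [-3.141, 0.0, 1.519]
force: [0.7, 0.8, 0.8]
grip_width: 0.0613
```

>>> {"method": "jog_arm", "body": {
  "moves": [
    [[0,0,0],[0,0,0],40],
    [[0,0,0],[0,0,0],40],
    [[0,0,0],[0,0,0],40],
    [[0,0,0],[0,0,0],40]
  ]
}}

```text
time_s: 15.6
ee_pos: [0.4445, 0.1693, 0.0177]
eef_rot: [3.139, -0.001, 1.519]
force: [-0.9, -2.1, 6.9]
grip_width: 0.0494
```

>>> {"method": "jog_arm", "body": {
  "moves": [
    [[0,0,20],[0,0,0],40],
    [[0,0,60],[0,0,0],40],
    [[0,0,95],[0,0,0],40],
    [[0,0,95],[0,0,0],40],
    [[0,0,95],[0,0,0],40]
  ]
}}

```text
time_s: 16.02
ee_pos: [0.4445, 0.1695, 0.1133]
eef_rot: [3.138, -0.001, 1.52]
force: [0.1, -0.3, -1.3]
grip_width: 0.0494
```

>>> {"method": "jog_arm", "body": {
  "moves": [
    [[177,-133.5,-2],[0,0,0],40],
    [[177,-133.5,-2],[0,0,0],40],
    [[177,-133.5,-2],[0,0,0],40],
    [[177,-133.5,-2],[0,0,0],40],
    [[177,-133.5,-2],[0,0,0],40]
  ]
}}

```text
time_s: 16.43
ee_pos: [0.6107, 0.0423, 0.1078]
eef_rot: [-3.139, 0.0, 1.52]
force: [0.1, 0.8, -1.7]
grip_width: 0.0495
```

>>> {"method": "jog_arm", "body": {
  "moves": [
    [[11,-9,0],[0,0,0],40],
    [[11,-9,0],[0,0,0],40],
    [[11,-9,0],[0,0,0],40],
    [[11,-9,0],[0,0,0],40]
  ]
}}

```text
time_s: 16.77
ee_pos: [0.62, 0.0354, 0.1084]
eef_rot: [-3.139, -0.0, 1.52]
force: [0.5, 1.5, -0.3]
grip_width: 0.0496
```

```bash
python3 - <<'E'
from h import *
c=wcam('w13.png');o=ctrl.get_obs(); print(o['time_s'],o['ee_pos'],o['eef_rot'],o['grip_width'],o['force'])
im=c['frame']
for ct,s in blobs(im,(15,120,90),(32,255,255),3000): print(ct,s); print(wcast(c,s[0]+s[2]/2,s[1]+s[2]/2,o['ee_pos'][2]+.029))
E
```

```text
16.8167 [0.62010089 0.03557681 0.10894961] [-3.14029668e+00 -3.70273421e-05  1.52031144e+00] 0.049093410862317596 [ 0.76640432  0.32023253 -0.87059304]
[321.1 259.6] [ 276  216   92   85 6450]
[0.62145586 0.03631233 0.13794961]
[352.8 353.5] [ 206  330  298   38 3934]
[ 0.64239721 -0.22421119  0.13794961]
```

View pics/w13.png

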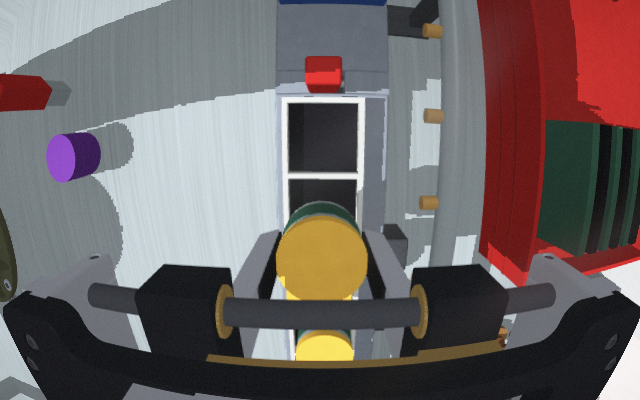

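>>> {"method": "jog_arm", "body": {
  "moves": [
    [[1.5,-0.5,-20],[0,0,0],40],
    [[1.5,-0.5,-40],[0,0,0],40],
    [[1.5,-0.5,-50],[0,0,0],40],
    [[1.5,-0.5,-56],[0,0,0],40],
    [[1.5,-0.5,-56],[0,0,0],40]
  ]
}}

```text
time_s: 17.23
ee_pos: [0.6219, 0.0349, 0.053]
eef_rot: [-3.14, -0.0, 1.52]
force: [0.1, 1.6, -0.8]
grip_width: 0.0499
```

>>> {"method": "jog_arm", "body": {
  "moves": [
    [[0,0,-1],[0,0,0],40],
    [[0,0,-1],[0,0,0],40],
    [[0,0,-1],[0,0,0],62],
    [[0,0,-1],[0,0,0],62],
    [[0,0,-1],[0,0,0],62]
  ]
}}

```text
time_s: 17.65
ee_pos: [0.6228, 0.0342, 0.0531]
eef_rot: [3.141, 0.0, 1.519]
force: [0.7, -0.9, 0.4]
grip_width: 0.0618
```

>>> {"method": "jog_arm", "body": {
  "moves": [
    [[0,0,20],[0,0,0],62],
    [[0,0,60],[0,0,0],62],
    [[0,0,80],[0,0,0],60],
    [[0,0,80],[0,0,0],60],
    [[0,0,80],[0,0,0],60]
  ]
}}

```text
time_s: 18.07
ee_pos: [0.623, 0.0342, 0.1338]
eef_rot: [3.139, -0.0, 1.519]
force: [-1.3, 0.4, -0.2]
grip_width: 0.0599
```

```bash
python3 - <<'E'
from h import *
snap('top')
c=wcam('w14.png');o=ctrl.get_obs(); print(o['time_s'],o['ee_pos'],o['eef_rot'],o['grip_width'],o['force'])
tins(c)
for ct,s in blobs(c['frame'],(0,150,60),(6,255,255),100): print(ct,s,wcast(c,*ct,.084))
cv2.imwrite('pics/pin.png',cv2.resize(c['frame'][30:130,250:410,::-1],None,fx=4,fy=4,interpolation=cv2.INTER_CUBIC))
E
```

```text
18.1667 [0.62204417 0.03422534 0.13155856] [-3.14016816e+00  1.34048134e-04  1.51941769e+00] 0.060295259718919705 [ 0.30163784 -0.0038788   0.6782047 ]
tin [321.5 217.9] [  64   64 3241] tbl [0.623  0.0236 0.045 ] pocket [0.6236 0.0344 0.08  ]
[548.1 109.6] [  464     0   176   277 30517] [0.82823081 0.12221259 0.084     ]
[319.5  77.1] [304  62  32  32 973] [0.62757117 0.14133694 0.084     ]
[31.  92.1] [   1   74   63   36 1771] [0.33002502 0.18132773 0.084     ]
```

View pics/w14.png

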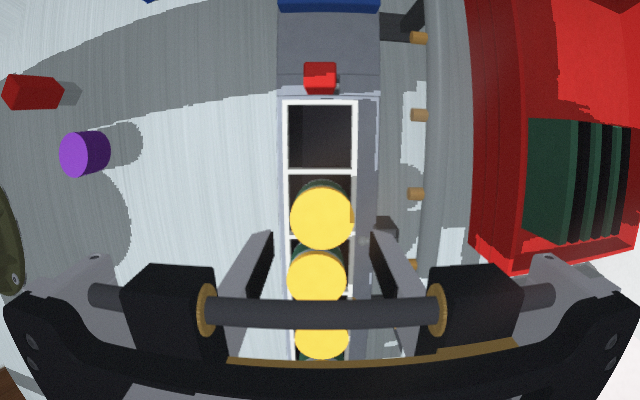

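View pics/pin.png

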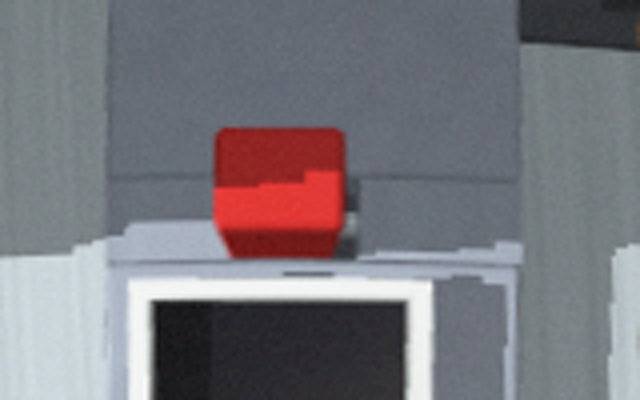

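>>> {"method": "jog_arm", "body": {
  "moves": [
    [[5.5,108,0],[0,0,0],60],
    [[5.5,108,0],[0,0,0],60],
    [[5.5,108,0],[0,0,0],60],
    [[5.5,108,-10],[0,0,0],60],
    [[5.5,108,-10],[0,0,0],60]
  ]
}}

```text
time_s: 18.58
ee_pos: [0.6267, 0.1432, 0.1194]
eef_rot: [-3.137, 0.001, 1.522]
force: [0.5, 0.3, -1.1]
grip_width: 0.0601
```

```bash
python3 - <<'E'
from h import *
snap('top');snap('top')
c=wcam('w15.png');o=ctrl.get_obs(); print(o['time_s'],o['ee_pos'],o['eef_rot'],o['grip_width'],o['force'])
for ct,s in blobs(c['frame'],(0,150,60),(6,255,255),100): print(ct,s,wcast(c,*ct,.084))
E
```

```text
18.7333 [0.62783165 0.14122166 0.12195368] [-3.14028423e+00  4.02973092e-04  1.51842330e+00] 0.06025761536728555 [-0.71703213  0.33205964  0.22520075]
[555.1 160.7] [  466    57   174   239 28461] [0.83334947 0.18508071 0.084     ]
[ 31.6 191.3] [   2  169   63   48 1979] [0.33075167 0.1853898  0.084     ]
[320.2 214.2] [ 304  194   33   40 1182] [0.62801628 0.14923114 0.084     ]
```

View pics/w15.png

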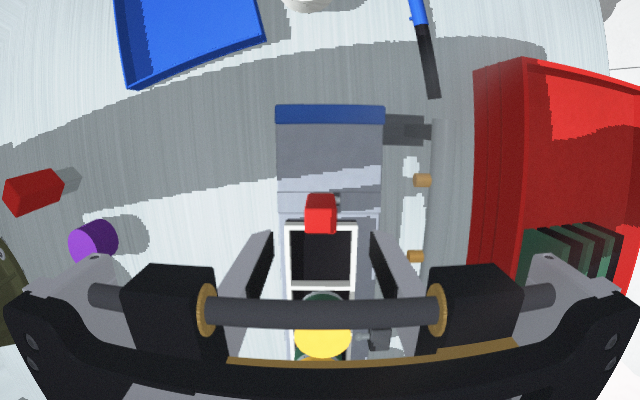

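```bash
python3 - <<'E'
from h import *
c=wcam()
cv2.imwrite('pics/pin2.png',cv2.resize(c['frame'][180:250,280:370,::-1],None,fx=7,fy=7,interpolation=cv2.INTER_CUBIC))
E
```

```text
(no output)
```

View pics/pin2.png

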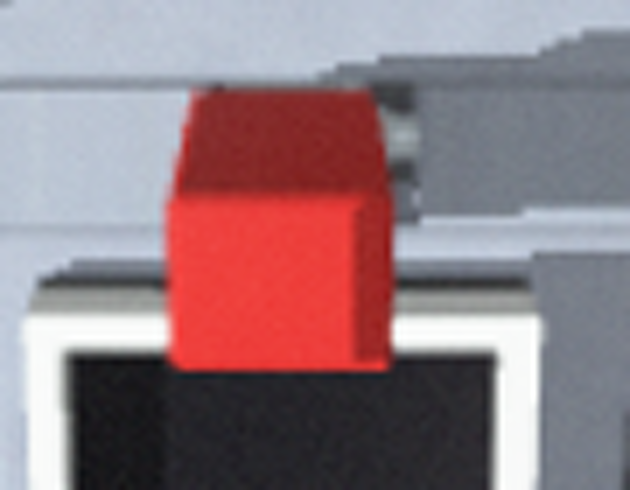

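>>> {"method": "jog_arm", "body": {
  "moves": [
    [[0.5,3,-30],[0,0,0],50],
    [[0.5,3,-55],[0,0,0],50],
    [[0.5,3,-74],[0,0,0],50],
    [[0.5,3,-74],[0,0,0],50],
    [[0.5,3,-74],[0,0,0],50]
  ]
}}

```text
time_s: 19.2
ee_pos: [0.6285, 0.1444, 0.0486]
eef_rot: [-3.141, 0.0, 1.518]
force: [-1.0, -0.2, 1.7]
grip_width: 0.0499
```

>>> {"method": "jog_arm", "body": {
  "moves": [
    [[0,0,0],[0,0,0],15],
    [[0,0,0],[0,0,0],15],
    [[0,0,0],[0,0,0],15],
    [[0,0,0],[0,0,0],15],
    [[0,0,0],[0,0,0],15]
  ],
  "squeeze": 45
}}

```text
time_s: 19.62
ee_pos: [0.6284, 0.1453, 0.0491]
eef_rot: [3.142, -0.0, 1.519]
force: [-2.1, 0.4, 1.4]
grip_width: 0.0237
```

>>> {"method": "jog_arm", "body": {
  "moves": [
    [[0,0,6],[0,0,0],15],
    [[0,0,12],[0,0,0],15],
    [[0,0,20],[0,0,0],15],
    [[0,0,30],[0,0,0],15],
    [[0,0,40],[0,0,0],15]
  ]
}}

```text
time_s: 20.03
ee_pos: [0.6292, 0.1454, 0.0907]
eef_rot: [3.139, -0.0, 1.519]
force: [0.3, 0.0, -0.7]
grip_width: 0.0238
```

>>> {"method": "jog_arm", "body": {
  "moves": [
    [[0,0,25],[0,0,0],15],
    [[0,0,50],[0,0,0],15],
    [[0,0,70],[0,0,0],15],
    [[0,0,70],[0,0,0],15],
    [[0,0,70],[0,0,0],15]
  ]
}}

```text
time_s: 20.45
ee_pos: [0.6291, 0.1454, 0.1604]
eef_rot: [3.138, -0.001, 1.519]
force: [0.3, 0.4, -1.0]
grip_width: 0.0238
```

```bash
python3 - <<'E'
from h import *
c=wcam('w16.png');o=ctrl.get_obs(); print(o['time_s'],o['ee_pos'],o['eef_rot'],o['grip_width'],o['force'])
c=snap('top','t16.png'); snap('side','s16.png')
for ct,s in blobs(c['frame'],(105,130,50),(120,255,255),500): print(ct,s,cast(c,*ct,.003),cast(c,*ct,.025))
E
```

```text
20.5 [0.62848887 0.14526655 0.15868402] [ 3.14097803e+00 -1.45960800e-04  1.51942574e+00] 0.024026154249742956 [ 0.383661    0.1063037  -1.19307562]
[175.3 220.1] [ 149  192   51   59 2275] [0.49693587 0.3733424  0.003     ] [0.49583143 0.36650148 0.025     ]
```

View pics/w16.png

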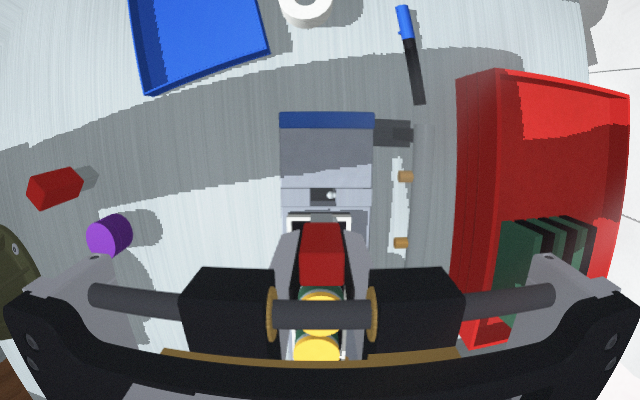

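View pics/s16.png

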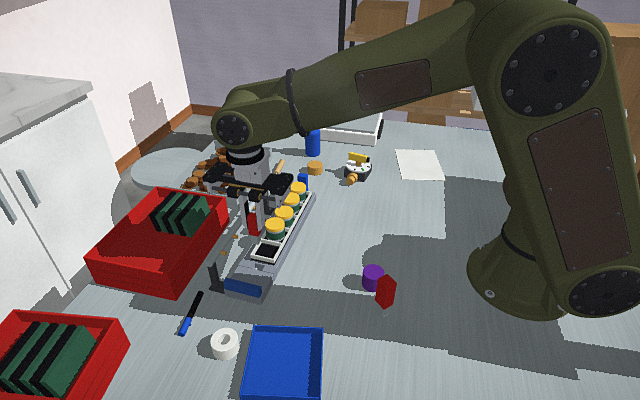

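>>> {"method": "jog_arm", "body": {
  "moves": [
    [[-134,212,0],[0,0,0],15],
    [[-134,212,0],[0,0,0],15],
    [[-134,212,0],[0,0,0],15],
    [[-134,212,0],[0,0,0],15],
    [[-134,212,0],[0,0,0],15]
  ]
}}

```text
time_s: 21.02
ee_pos: [0.5156, 0.3225, 0.1575]
eef_rot: [-3.14, 0.001, 1.519]
force: [0.9, 0.1, -0.7]
grip_width: 0.0239
```

```bash
python3 - <<'E'
from h import *
o=ctrl.get_obs(); print(o['time_s'],o['ee_pos'],o['eef_rot'],o['grip_width'],o['force'],o['qpos'])
c=snap('side','s17.png')
m=blobs(c['frame'],(105,130,50),(125,255,255),500)
for ct,s in m: print(ct,s,cast(c,*ct,.003))
E
```

```text
21.0167 [0.51557369 0.32252423 0.15746988] [-3.14012860e+00  9.21602432e-04  1.51909010e+00] 0.023878676937268115 [ 0.89013095  0.14831076 -0.67958261] [ 4.98793783e-01  4.69913603e-01  1.40087511e+00 -2.04858368e-05
  1.27253380e+00  5.50506722e-01]
[283.1 363.5] [ 239  325   84   75 5650] [0.49788369 0.35783014 0.003     ]
```

View pics/s17.png

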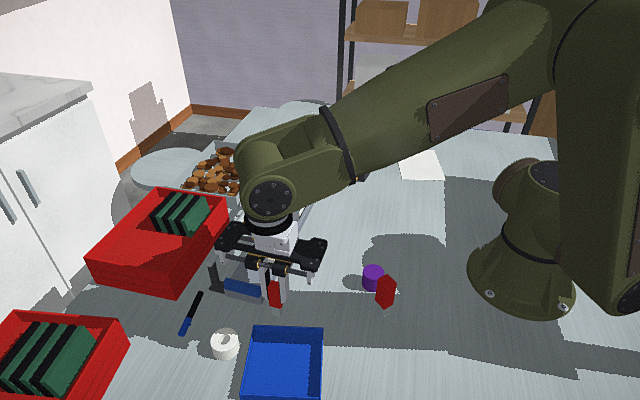

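>>> {"method": "jog_arm", "body": {
  "moves": [
    [[-22,34,0],[0,0,0],15],
    [[-22,34,-30],[0,0,0],15],
    [[-22,34,-60],[0,0,0],15],
    [[-22,34,-90],[0,0,0],15],
    [[-22,34,-102],[0,0,0],15]
  ]
}}

```text
time_s: 21.48
ee_pos: [0.4931, 0.3543, 0.0516]
eef_rot: [-3.136, 0.004, 1.52]
force: [1.0, -0.2, -1.9]
grip_width: 0.0241
```

>>> {"method": "jog_arm", "body": {
  "moves": [
    [[0,0,-3],[0,0,0],15],
    [[0,0,-5],[0,0,0],15],
    [[0,0,-6],[0,0,0],15],
    [[0,0,-6],[0,0,0],15]
  ]
}}

```text
time_s: 21.82
ee_pos: [0.4959, 0.3556, 0.052]
eef_rot: [3.14, -0.001, 1.519]
force: [-0.6, 0.3, 0.0]
grip_width: 0.0235
```

>>> {"method": "jog_arm", "body": {
  "moves": [
    [[0,0,-2],[0,0,0],15],
    [[0,0,-3],[0,0,0],15],
    [[0,0,-3.5],[0,0,0],15],
    [[0,0,-3.5],[0,0,0],15]
  ]
}}

```text
time_s: 22.15
ee_pos: [0.4956, 0.3556, 0.0481]
eef_rot: [3.141, -0.001, 1.519]
force: [-1.9, -0.2, 4.8]
grip_width: 0.0239
```

```bash
python3 - <<'E'
from h import *
snap('side','s18.png')
o=ctrl.get_obs(); print(o['time_s'],o['ee_pos'],o['force'])
E
```

```text
22.2 [0.49556003 0.35554908 0.04810219] [-1.45080122  0.10317204  6.04662685]
```

View pics/s18.png

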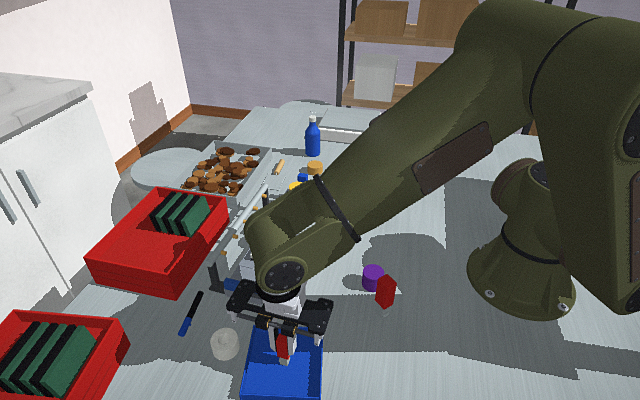

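The foot is on the tray floor (5 N contact), so I'll release it and lift.

>>> {"method": "jog_arm", "body": {
  "moves": [
    [[0,0,0.5],[0,0,0],26],
    [[0,0,0.5],[0,0,0],40],
    [[0,0,0.5],[0,0,0],55],
    [[0,0,0.5],[0,0,0],60],
    [[0,0,0.5],[0,0,0],60]
  ]
}}

```text
time_s: 22.62
ee_pos: [0.4952, 0.3554, 0.0475]
eef_rot: [-3.142, 0.0, 1.519]
force: [-0.3, 0.0, 0.9]
grip_width: 0.0494
```

>>> {"method": "jog_arm", "body": {
  "moves": [
    [[0,0,20],[0,0,0],60],
    [[0,0,55],[0,0,0],60],
    [[0,0,95],[0,0,0],60],
    [[0,0,130],[0,0,0],60],
    [[0,0,130],[0,0,0],60]
  ]
}}

```text
time_s: 23.03
ee_pos: [0.4972, 0.3567, 0.1853]
eef_rot: [3.133, -0.006, 1.52]
force: [0.4, -0.1, 0.7]
grip_width: 0.0601
```

```bash
python3 - <<'E'
from h import *
snap('side','s19.png'); wcam('w19.png'); c=snap('top','t19.png')
o=ctrl.get_obs(); print(o['time_s'],o['ee_pos'],o['force'])
E
```

```text
23.1833 [0.49501026 0.3552471  0.17699206] [ 0.37476131 -0.08465592 -0.31729547]
```

View pics/w19.png

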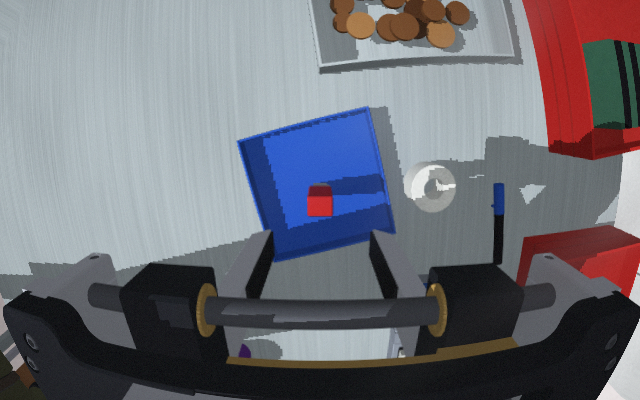

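View pics/s19.png

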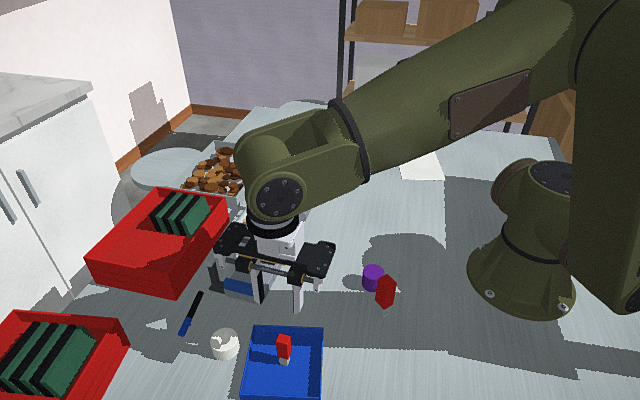

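View pics/t19.png

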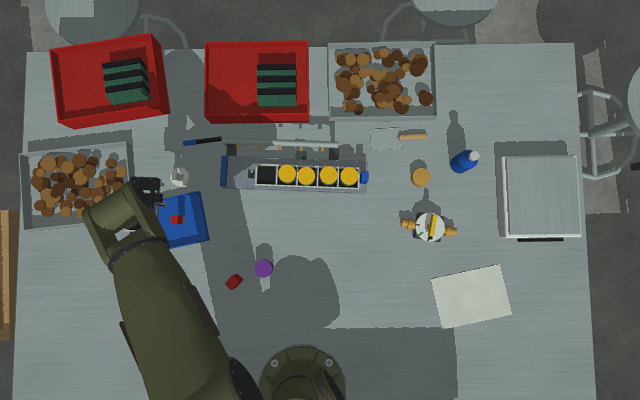

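The pin stands in the blue tray (wrist view (320,203), top view (178,219)). The top view shows four tins in pockets (287–349,175) and the socket empty. Next is the push post.

>>> {"method": "jog_arm", "body": {
  "moves": [
    [[115,-543,0],[0,0,0],60],
    [[115,-543,0],[0,0,0],60],
    [[115,-543,0],[0,0,0],60],
    [[115,-543,0],[0,0,0],60],
    [[115,-543,0],[0,0,0],60]
  ]
}}

```text
time_s: 23.6
ee_pos: [0.5377, 0.1496, 0.1758]
eef_rot: [-3.139, 0.001, 1.52]
force: [0.1, 0.4, 1.3]
grip_width: 0.0601
```

>>> {"method": "jog_arm", "body": {
  "moves": [
    [[72,-339,0],[0,0,0],60],
    [[72,-339,0],[0,0,0],60],
    [[72,-339,0],[0,0,0],60],
    [[72,-339,0],[0,0,0],60],
    [[72,-339,0],[0,0,0],60]
  ]
}}

```text
time_s: 24.02
ee_pos: [0.581, -0.0542, 0.1758]
eef_rot: [-3.139, -0.0, 1.519]
force: [0.8, -0.6, -0.2]
grip_width: 0.0601
```

>>> {"method": "jog_arm", "body": {
  "moves": [
    [[29,-135,0],[0,0,0],60],
    [[29,-135,0],[0,0,0],60],
    [[29,-135,0],[0,0,0],60],
    [[29,-135,0],[0,0,0],60],
    [[29,-135,0],[0,0,0],60]
  ]
}}

```text
time_s: 24.43
ee_pos: [0.61, -0.1902, 0.175]
eef_rot: [-3.138, -0.001, 1.516]
force: [0.5, 0.5, -0.4]
grip_width: 0.0601
```

```bash
python3 - <<'E'
from h import *
snap('top')
c=wcam('w20.png')
o=ctrl.get_obs(); print(o['time_s'],o['ee_pos'],o['eef_rot'],o['force'])
for ct,s in blobs(c['frame'],(105,130,50),(125,255,255),200): print(ct,s,wcast(c,*ct,.095))
E
```

```text
24.5333 [ 0.61011123 -0.18668363  0.17590335] [-3.13908524e+00 -1.00468153e-03  1.51892639e+00] [-0.86068897 -0.49464567  0.23369536]
[320.2 202.4] [305 186  31  33 984] [ 0.6101204  -0.18229958  0.095     ]
```

View pics/w20.png

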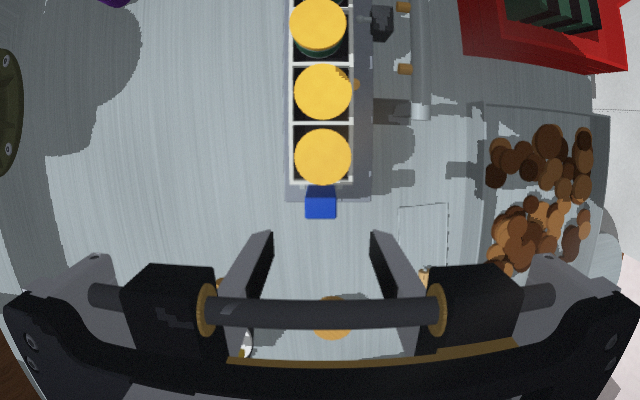

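>>> {"method": "jog_arm", "body": {
  "moves": [
    [[0,0,-40],[0,0,0],60],
    [[0,0,-75],[0,0,0],60],
    [[0,0,-100],[0,0,0],60],
    [[0,0,-108],[0,0,0],60],
    [[0,0,-108],[0,0,0],60]
  ]
}}

```text
time_s: 24.95
ee_pos: [0.6097, -0.1854, 0.0676]
eef_rot: [-3.138, -0.001, 1.521]
force: [-0.3, -0.2, -0.7]
grip_width: 0.0602
```

>>> {"method": "jog_arm", "body": {
  "moves": [
    [[0,0,0],[0,0,0],20],
    [[0,0,0],[0,0,0],20],
    [[0,0,0],[0,0,0],20],
    [[0,0,0],[0,0,0],20],
    [[0,0,0],[0,0,0],20]
  ],
  "squeeze": 25
}}

```text
time_s: 25.37
ee_pos: [0.6104, -0.1873, 0.0705]
eef_rot: [-3.141, 0.0, 1.519]
force: [-29.9, 1.1, 17.9]
grip_width: 0.0301
```

>>> {"method": "jog_arm", "body": {
  "moves": [
    [[0,0,0],[0,0,0],50],
    [[0,0,0],[0,0,0],50],
    [[0,0,0],[0,0,0],50]
  ]
}}

```text
time_s: 25.62
ee_pos: [0.6108, -0.1873, 0.0698]
eef_rot: [3.141, 0.0, 1.519]
force: [0.1, 0.3, -0.1]
grip_width: 0.0466
```

```bash
python3 - <<'E'
from h import *
c=wcam('w21.png')
o=ctrl.get_obs(); print(o['time_s'],o['ee_pos'],o['eef_rot'],o['force'],o['grip_width'])
s=snap('side'); cv2.imwrite('pics/s21.png',cv2.resize(s['frame'][130:310,200:380,::-1],None,fx=3.3,fy=3.3))
E
```

```text
25.6667 [ 0.61081538 -0.18725235  0.06974305] [3.14110768e+00 5.00617122e-05 1.51934619e+00] [-0.04530008 -0.03571329  0.83465075] 0.048961202236239725
```

View pics/w21.png

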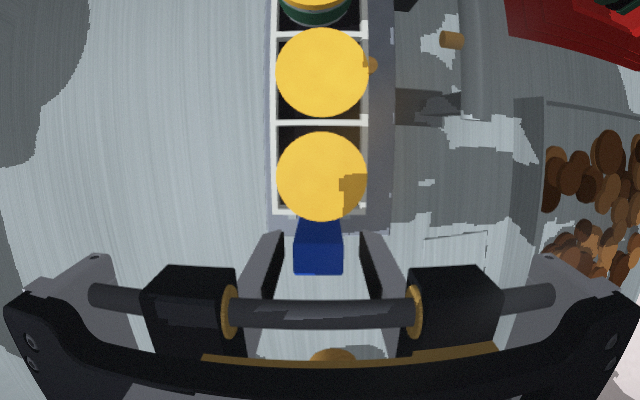

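View pics/s21.png

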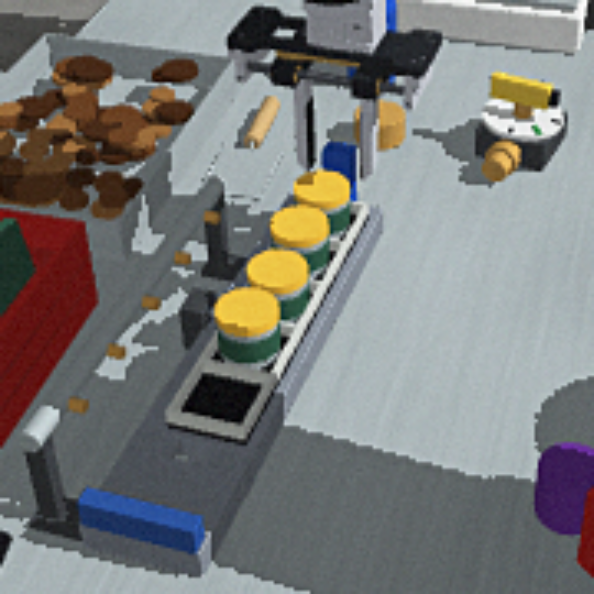

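```bash
python3 - <<'E'
from h import *
c=wcam()
cv2.imwrite('pics/w22.png',cv2.resize(c['frame'][200:300,250:400,::-1],None,fx=5,fy=5))
print(c['o']['ee_pos'],wcast(c,318,255,.095),wcast(c,293,262,.095),wcast(c,343,262,.095))
E
```

```text
[ 0.61077981 -0.18723436  0.06969815] [ 0.61014247 -0.18396179  0.095     ] [ 0.59624287 -0.18755541  0.095     ] [ 0.62354897 -0.18891997  0.095     ]
```

View pics/w22.png

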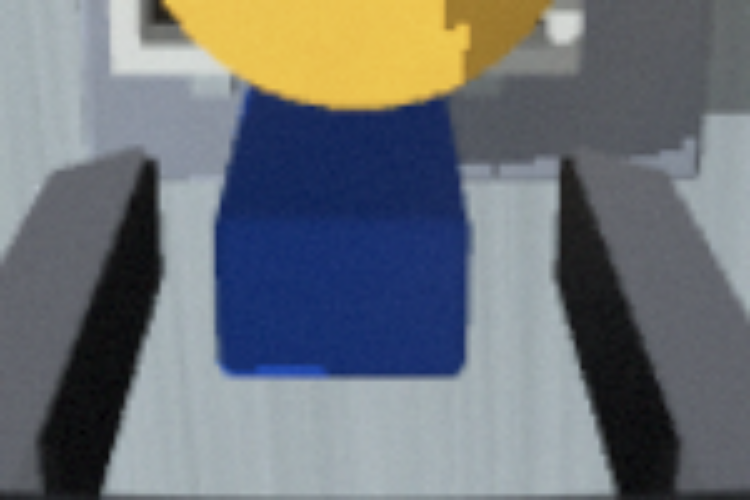

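>>> {"method": "jog_arm", "body": {
  "moves": [
    [[-1,-15,0],[0,0,0],50],
    [[-2,-35,0],[0,0,0],50],
    [[-2,-35,-4],[0,0,0],0],
    [[-2,-35,-4],[0,0,0],0],
    [[-2,-35,-4],[0,0,0],0]
  ]
}}

```text
time_s: 26.18
ee_pos: [0.6084, -0.2223, 0.0652]
eef_rot: [-3.141, -0.0, 1.519]
force: [0.0, 0.4, 0.1]
grip_width: 0.0335
```

>>> {"method": "jog_arm", "body": {
  "moves": [
    [[0,0,0],[0,0,0],0],
    [[0,0,0],[0,0,0],0],
    [[0,5,0],[0,0,0],0],
    [[0,10,0],[0,0,0],0],
    [[0,15,0],[0,0,0],0]
  ]
}}

```text
time_s: 26.6
ee_pos: [0.6087, -0.2064, 0.0657]
eef_rot: [3.141, 0.0, 1.52]
force: [0.6, -4.8, 1.5]
grip_width: 0.0014
```

>>> {"method": "jog_arm", "body": {
  "moves": [
    [[0.1,3,0],[0,0,0],0],
    [[0.4,7,0],[0,0,0],0],
    [[0.6,12,0],[0,0,0],0],
    [[0.9,17,0],[0,0,0],0],
    [[1.2,22,0],[0,0,0],0]
  ]
}}

```text
time_s: 27.02
ee_pos: [0.6099, -0.1848, 0.0657]
eef_rot: [3.141, 0.0, 1.519]
force: [-1.2, -1.1, 0.9]
grip_width: 0.0007
```

>>> {"method": "jog_arm", "body": {
  "moves": [
    [[0.3,5,0],[0,0,0],0],
    [[0.5,10,0],[0,0,0],0],
    [[0.8,15,0],[0,0,0],0],
    [[1.1,20,0],[0,0,0],0],
    [[1.3,25,0],[0,0,0],0]
  ]
}}

```text
time_s: 27.43
ee_pos: [0.6113, -0.1597, 0.0657]
eef_rot: [3.141, 0.0, 1.519]
force: [1.1, -1.7, 0.2]
grip_width: 0.0001
```

```bash
python3 - <<'E'
from h import *
c=wcam('w23.png')
o=ctrl.get_obs(); print(o['time_s'],o['ee_pos'],o['eef_rot'],o['force'],o['grip_width'])
E
```

```text
27.4833 [ 0.61125543 -0.15883275  0.06555851] [-3.14151413e+00 -3.40343275e-04  1.51999679e+00] [-0.32007182  0.54853262  0.03634399] 0.0004478389615496497
```

View pics/w23.png

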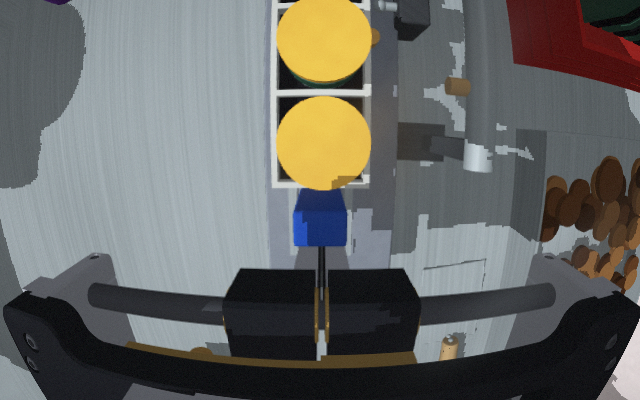

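>>> {"method": "jog_arm", "body": {
  "moves": [
    [[0.2,4,0],[0,0,0],0],
    [[0.4,8,0],[0,0,0],0],
    [[0.6,12,0],[0,0,0],0],
    [[0.8,16,0],[0,0,0],0],
    [[1,20,0],[0,0,0],0]
  ]
}}

```text
time_s: 27.9
ee_pos: [0.6121, -0.1406, 0.0656]
eef_rot: [3.142, 0.001, 1.519]
force: [0.5, -15.6, -2.6]
grip_width: 0.0005
```

>>> {"method": "jog_arm", "body": {
  "moves": [
    [[0.2,3,0],[0,0,0],0],
    [[0.3,6,0],[0,0,0],0],
    [[0.4,9,0],[0,0,0],0],
    [[0.5,11,0],[0,0,0],0],
    [[0.6,12,0],[0,0,0],0]
  ]
}}

```text
time_s: 28.32
ee_pos: [0.6127, -0.1276, 0.0655]
eef_rot: [-3.141, -0.0, 1.52]
force: [-0.1, 0.2, -0.4]
grip_width: 0.0003
```

```bash
python3 - <<'E'
from h import *
c=wcam('w24.png')
o=ctrl.get_obs(); print(o['time_s'],o['ee_pos'],o['eef_rot'],o['force'],o['grip_width'])
E
```

```text
28.3667 [ 0.61269996 -0.12756172  0.06553529] [-3.14122231e+00 -4.10988876e-04  1.51984032e+00] [-0.2756587  -0.00807932 -0.11743217] 0.0009035249732310687
```

View pics/w24.png

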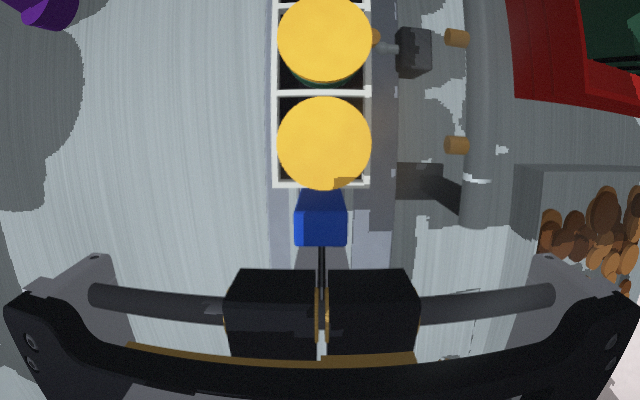

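>>> {"method": "jog_arm", "body": {
  "moves": [
    [[0.1,1,0],[0,0,0],0],
    [[0.1,2,0],[0,0,0],0],
    [[0.1,2.5,0],[0,0,0],0],
    [[0.1,2.5,0],[0,0,0],0]
  ]
}}

```text
time_s: 28.7
ee_pos: [0.6128, -0.1269, 0.0656]
eef_rot: [3.141, 0.002, 1.519]
force: [0.8, -9.6, -0.9]
grip_width: 0.0004
```

>>> {"method": "jog_arm", "body": {
  "moves": [
    [[-1,-20,0],[0,0,0],0],
    [[-1,-30,30],[0,0,0],0],
    [[-1,-30,70],[0,0,0],0],
    [[-1,-30,110],[0,0,0],0],
    [[-1,-30,130],[0,0,0],40]
  ]
}}

```text
time_s: 29.12
ee_pos: [0.6127, -0.1561, 0.2008]
eef_rot: [3.136, 0.001, 1.519]
force: [-0.7, -0.4, 0.4]
grip_width: 0.0045
```

>>> {"method": "jog_arm", "body": {
  "moves": [
    [[-147,-223,0],[0,0,0],40],
    [[-147,-223,0],[0,0,0],40],
    [[-147,-223,0],[0,0,0],40],
    [[-147,-223,0],[0,0,0],40],
    [[-147,-223,0],[0,0,0],40]
  ]
}}

```text
time_s: 29.53
ee_pos: [0.4959, -0.3308, 0.1957]
eef_rot: [3.141, -0.0, 1.52]
force: [0.1, 0.2, -0.6]
grip_width: 0.0371
```

>>> {"method": "jog_arm", "body": {
  "moves": [
    [[-32,-50,0],[0,0,0],40],
    [[-32,-50,0],[0,0,0],40],
    [[-32,-50,0],[0,0,0],40],
    [[-32,-50,0],[0,0,0],40]
  ]
}}

```text
time_s: 29.87
ee_pos: [0.4649, -0.3799, 0.1955]
eef_rot: [-3.142, -0.0, 1.518]
force: [0.4, -0.7, 0.1]
grip_width: 0.0399
```

```bash
python3 - <<'E'
from h import *
t=snap('top','t25.png')
cv2.imwrite('pics/t25c.png',cv2.resize(t['frame'][130:260,200:400,::-1],None,fx=4,fy=4,interpolation=cv2.INTER_CUBIC))
c=wcam('w25.png')
o=ctrl.get_obs(); print(o['time_s'],o['ee_pos'],o['eef_rot'],o['force'],o['grip_width'],o['qpos'])
E
```

```text
29.9667 [ 0.46585127 -0.37867073  0.19558065] [ 3.14150691e+00 -3.79927381e-04  1.52032282e+00] [ 0.49265975 -0.5386935  -0.59564351] 0.039985297201211176 [-7.43691842e-01  4.20136112e-01  1.38171637e+00  3.56486667e-04
  1.33991701e+00 -6.93299924e-01]
```

View pics/w25.png

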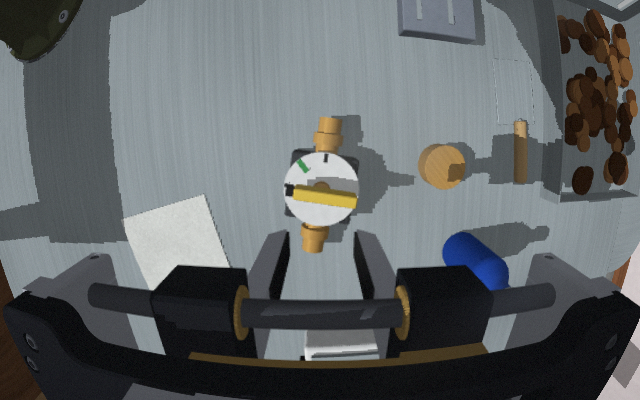

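View pics/t25c.png

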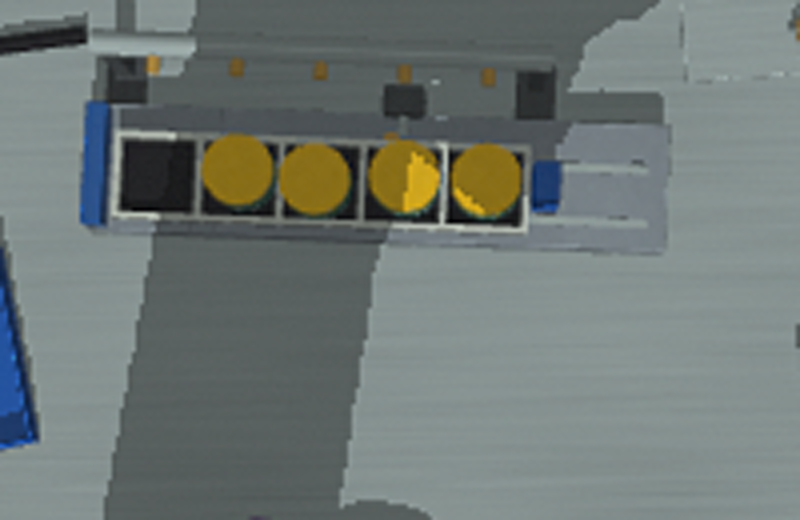

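```bash
python3 - <<'E'
from h import *
c=wcam(); im=c['frame']
cv2.imwrite('pics/v1.png',cv2.resize(im[140:230,270:375,::-1],None,fx=7,fy=6.5,interpolation=cv2.INTER_CUBIC))
hsv=cv2.cvtColor(im,cv2.COLOR_RGB2HSV); m=cv2.inRange(hsv,(22,130,100),(34,255,255)); m[:140]=0;m[230:]=0;m[:,:270]=0;m[:,375:]=0
n,l,s,ct=cv2.connectedComponentsWithStats(m)
for i in range(1,n):
  if s[i][4]>60: print(ct[i],s[i],cv2.minAreaRect(np.argwhere(l==i)[:,::-1].astype(np.float32)))
g=blobs(im[140:230,270:375],(45,100,50),(85,255,255),8)
for q,_ in g: print('green',q+[270,140],wcast(c,*(q+[270,140]),.04))
w=cv2.inRange(hsv,(0,0,170),(180,50,255)); w[:140]=0;w[230:]=0;w[:,:270]=0;w[:,375:]=0
cn=max(cv2.findContours(w,0,2)[0],key=cv2.contourArea); print(cv2.minEnclosingCircle(cn),cv2.boundingRect(cn))
E
```

```text
[324.2762605  196.44117647] [292 186  65  23 952] ((324.27154541015625, 196.20782470703125), (64.77584075927734, 15.66964054107666), 8.61564826965332)
green [302.  165.9] [ 0.44732834 -0.35016786  0.04      ]
((319.5, 186.0), 37.36652755737305) (283, 153, 74, 42)
```

View pics/v1.png

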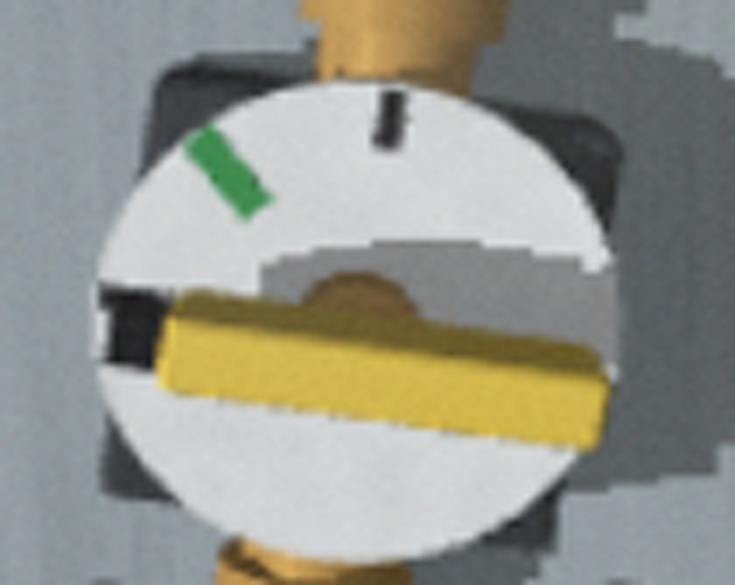

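```bash
python3 - <<'E'
from h import *
c=wcam()
q=lambda x,y:(270+x/7,140+y/6.5)
C=[wcast(c,*q(*p),.08) for p in [(172,318),(605,378),(590,448),(158,390)]]
for p in C: print(p.round(4))
print('ctr',np.mean(C,0).round(4),'dial',wcast(c,321,189.2,.04).round(4))
a=(C[1]+C[2]-C[0]-C[3])/2; print('len',np.linalg.norm(a),'heading',np.degrees(np.arctan2(a[1],a[0])))
d=wcast(c,321,189.2,.04)
for n,p in [('green',(228,172)),('open',(390,120)),('blk',(130,330))]:
    z=wcast(c,*q(*p),.04)-d; print(n,np.degrees(np.arctan2(z[1],z[0])),np.hypot(*z[:2]))
z=wcast(c,*q(130,330),.067)-wcast(c,*q(158,355),.067); print(z)
E
```

```text
[ 0.4416 -0.3671  0.08  ]
[ 0.5016 -0.3793  0.08  ]
[ 0.4992 -0.3902  0.08  ]
[ 0.4388 -0.378   0.08  ]
ctr [ 0.4703 -0.3786  0.08  ] dial [ 0.4668 -0.377   0.04  ]
len 0.0614054000238636 heading -11.437816038661019
green 125.50789862651483 0.03232543755017219
open 78.62462850321232 0.03445273110788973
blk 179.88722251536504 0.035995268203667725
[-0.00381169  0.00422401  0.        ]
```

>>> {"method": "jog_arm", "body": {
  "moves": [
    [[1,1,0],[0,0,7],40],
    [[1,1,0],[0,0,7],40],
    [[1,1,0],[0,0,7],40],
    [[1,1,0],[0,0,7],40],
    [[1,1,0],[0,0,7],40]
  ]
}}

```text
time_s: 30.48
ee_pos: [0.4669, -0.3777, 0.1956]
eef_rot: [3.142, 0.0, 2.138]
force: [1.0, -0.1, 0.1]
grip_width: 0.0399
```

>>> {"method": "jog_arm", "body": {
  "moves": [
    [[0,0,0],[0,0,7],40],
    [[0,0,0],[0,0,7],40],
    [[0,0,0],[0,0,7],40],
    [[0,0,0],[0,0,7],40],
    [[0,0,0],[0,0,7],40]
  ]
}}

```text
time_s: 30.9
ee_pos: [0.4669, -0.3777, 0.1956]
eef_rot: [3.142, 0.0, 2.749]
force: [-0.3, 0.3, -0.2]
grip_width: 0.04
```

>>> {"method": "jog_arm", "body": {
  "moves": [
    [[0,0,-30],[0,0,2.3],40],
    [[0,0,-60],[0,0,2.3],40],
    [[0,0,-60],[0,0,2.3],40],
    [[0,0,-60],[0,0,2.3],40],
    [[0,0,-60],[0,0,2.3],40]
  ]
}}

```text
time_s: 31.32
ee_pos: [0.4671, -0.3786, 0.1374]
eef_rot: [-3.141, 0.002, 2.94]
force: [-0.2, 0.8, 0.3]
grip_width: 0.04
```

```bash
python3 - <<'E'
from h import *
c=wcam('w26.png')
o=ctrl.get_obs(); print(o['time_s'],o['ee_pos'],o['eef_rot'],np.degrees(o['eef_rot'][2]),o['force'],o['grip_width'],o['qpos'])
for p in [[.4668,-.3775,.08]]: print(wproj(c,p))
E
```

```text
31.3667 [ 0.46710198 -0.37889483  0.13771164] [-3.14021928e+00  2.32534318e-03  2.94016951e+00] 168.4593038684969 [ 0.79392202 -0.84934537  0.74741012] 0.04014344967657734 [-7.42408775e-01  4.71636972e-01  1.44639384e+00  2.15584250e-05
  1.22086130e+00 -2.11178772e+00]
[322.96394633 214.9763798 ]
```

View pics/w26.png

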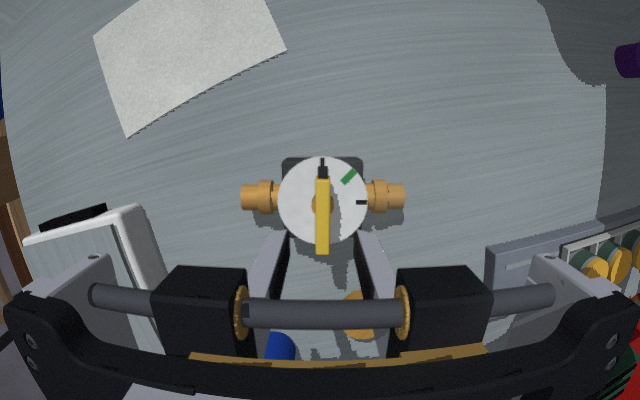

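>>> {"method": "jog_arm", "body": {
  "moves": [
    [[0,0,-35],[0,0,0],40],
    [[0,0,-65],[0,0,0],40],
    [[0,0,-86],[0,0,0],40],
    [[0,0,-86],[0,0,0],40],
    [[0,0,-86],[0,0,0],40]
  ]
}}

```text
time_s: 31.78
ee_pos: [0.4667, -0.3789, 0.0508]
eef_rot: [-3.141, 0.001, 2.941]
force: [-1.3, -0.2, 0.1]
grip_width: 0.0399
```

>>> {"method": "jog_arm", "body": {
  "moves": [
    [[0,0,0],[0,0,0],20],
    [[0,0,0],[0,0,0],5],
    [[0,0,0],[0,0,0],5],
    [[0,0,0],[0,0,0],5],
    [[0,0,0],[0,0,0],5]
  ],
  "squeeze": 15
}}

```text
time_s: 32.2
ee_pos: [0.467, -0.378, 0.0511]
eef_rot: [3.141, 0.002, 2.942]
force: [1.6, 8.3, 7.7]
grip_width: 0.019
```

>>> {"method": "jog_arm", "body": {
  "moves": [
    [[0,0,0],[0,0,0],5],
    [[0,0,0],[0,0,0],5],
    [[0,0,0],[0,0,0],5]
  ]
}}

```text
time_s: 32.45
ee_pos: [0.467, -0.378, 0.051]
eef_rot: [3.141, 0.001, 2.942]
force: [0.9, 7.8, 7.7]
grip_width: 0.0189
```

```bash
python3 - <<'E'
from h import *
c=wcam('w27.png')
o=ctrl.get_obs(); print(o['time_s'],o['ee_pos'],o['eef_rot'],o['force'],o['moment'],o['grip_width'])
E
```

```text
32.5 [ 0.46702998 -0.37805798  0.05109086] [3.14091625e+00 1.56470801e-03 2.94197384e+00] [1.35612953 7.31977432 7.07469122] [ 1.65961888 -0.41521995 -0.04485179] 0.01880418123559688
```

View pics/w27.png

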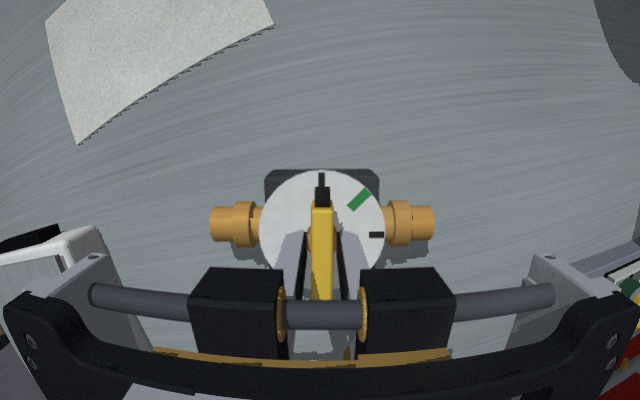

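The fingertips are closing on the stem under the bar (18.9 mm wide). I'll raise them and regrip on the bar.

>>> {"method": "jog_arm", "body": {
  "moves": [
    [[0,0,0],[0,0,0],35],
    [[0,0,7],[0,0,0],35],
    [[0,0,7],[0,0,0],30],
    [[0,0,7],[0,0,0],5],
    [[0,0,7],[0,0,0],5]
  ]
}}

```text
time_s: 32.92
ee_pos: [0.4662, -0.3788, 0.0568]
eef_rot: [-3.141, 0.0, 2.942]
force: [0.3, 1.1, -0.1]
grip_width: 0.0205
```

>>> {"method": "jog_arm", "body": {
  "moves": [
    [[0,0,0],[0,0,0],5],
    [[0,0,0],[0,0,0],5],
    [[0,0,0],[0,0,0],5],
    [[0,0,0],[0,0,0],5]
  ],
  "squeeze": 30
}}

```text
time_s: 33.25
ee_pos: [0.4663, -0.3778, 0.0565]
eef_rot: [3.14, -0.001, 2.942]
force: [0.3, 6.4, 3.8]
grip_width: 0.0121
```

>>> {"method": "jog_arm", "body": {
  "moves": [
    [[0,0,0],[0,0,-1],5],
    [[0,0,0],[0,0,-2],5],
    [[0,0,0],[0,0,-3],5],
    [[0,0,0],[0,0,-4],5],
    [[0,0,0],[0,0,-5],5]
  ]
}}

```text
time_s: 33.67
ee_pos: [0.4661, -0.3782, 0.0565]
eef_rot: [3.141, -0.001, 2.502]
force: [-1.8, 3.3, 4.2]
grip_width: 0.012
```

>>> {"method": "jog_arm", "body": {
  "moves": [
    [[0,0,0],[0,0,-1],5],
    [[0,0,0],[0,0,-2],5],
    [[0,0,0],[0,0,-3],5],
    [[0,0,0],[0,0,-4],5],
    [[0,0,0],[0,0,-4],5]
  ]
}}

```text
time_s: 34.08
ee_pos: [0.4659, -0.3785, 0.0566]
eef_rot: [-3.141, -0.001, 2.152]
force: [-4.7, 1.2, 3.6]
grip_width: 0.0115
```

```bash
python3 - <<'E'
from h import *
c=wcam('w28.png')
o=ctrl.get_obs(); print(o['time_s'],o['ee_pos'],o['eef_rot'],np.degrees(o['eef_rot'][2]),o['force'],o['moment'],o['grip_width'])
E
```

```text
34.1333 [ 0.46585855 -0.37853837  0.05654707] [-3.14121911e+00 -8.72915982e-04  2.15766925e+00] 123.6253413326137 [-3.85372933  1.34587683  4.42868735] [ 0.41583555  0.58301318 -0.0317051 ] 0.012061370100081355
```

View pics/w28.png

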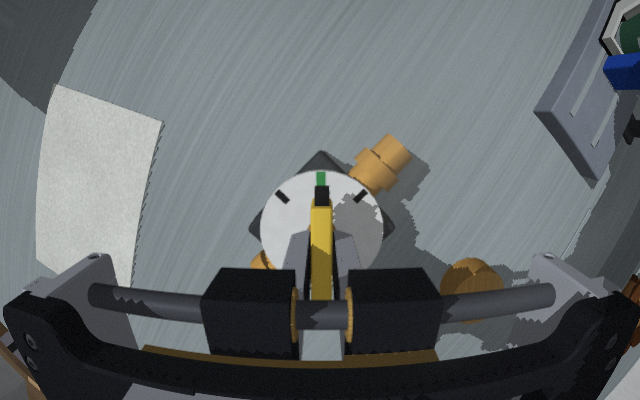

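>>> {"method": "jog_arm", "body": {
  "moves": [
    [[0,0,0],[0,0,0],20],
    [[0,0,0],[0,0,0],40],
    [[0,0,0],[0,0,0],40],
    [[0,0,20],[0,0,0],40],
    [[0,0,60],[0,0,0],40]
  ]
}}

```text
time_s: 34.55
ee_pos: [0.4646, -0.3772, 0.1129]
eef_rot: [-3.14, -0.008, 2.158]
force: [0.9, -0.5, 0.5]
grip_width: 0.0392
```

>>> {"method": "jog_arm", "body": {
  "moves": [
    [[0,0,40],[0,0,0],40],
    [[0,0,80],[0,0,0],40],
    [[0,0,120],[0,0,0],40],
    [[0,0,120],[0,0,0],40],
    [[0,0,120],[0,0,0],40]
  ]
}}

```text
time_s: 34.97
ee_pos: [0.4668, -0.3791, 0.2388]
eef_rot: [3.14, 0.004, 2.157]
force: [0.2, 1.0, -1.1]
grip_width: 0.0398
```

```bash
python3 - <<'E'
from h import *
snap('side','s29.png'); t=snap('top','t29.png')
c=wcam('w29.png'); o=c['o']; print(o['time_s'],o['ee_pos'],np.degrees(o['eef_rot'][2]))
im=c['frame']; hsv=cv2.cvtColor(im,cv2.COLOR_RGB2HSV)
cv2.imwrite('pics/v2.png',cv2.resize(im[150:270,260:380,::-1],None,fx=5,fy=5,interpolation=cv2.INTER_CUBIC))
E
```

```text
35.0667 [ 0.46599297 -0.37844566  0.23544141] 123.59235716543314
```

View pics/v2.png

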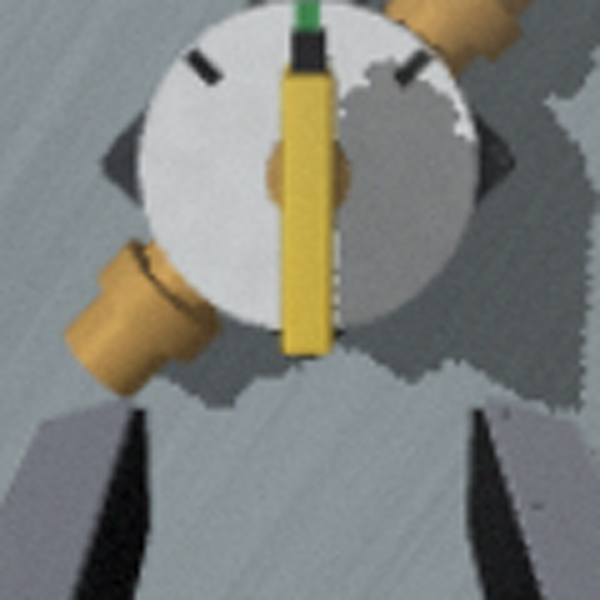

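View pics/t29.png

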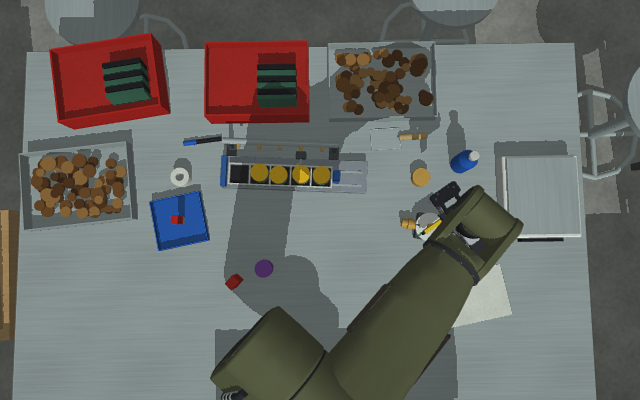

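View pics/s29.png

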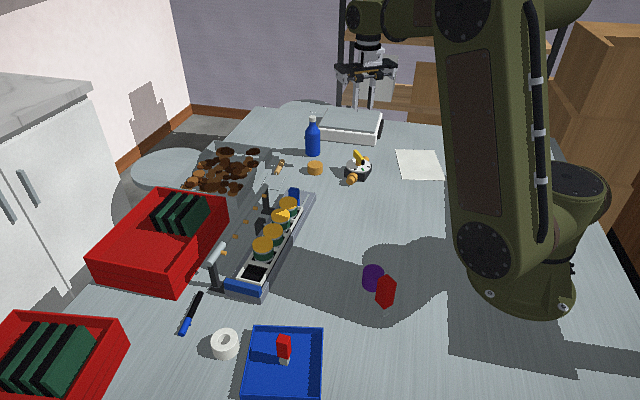

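```bash
python3 - <<'E'
from h import *
t=snap('top')
for ct,s in blobs(t['frame'],(0,0,0),(180,255,40),100):
    if 220<ct[0]<260 and 160<ct[1]<190: print(ct,s,cast(t,*ct,.035)-cast(t,266,174.9,.035))
o=ctrl.get_obs(); print(o['force'],o['joint_vel'].round(3))
ctrl.hand_in()
E
```

```text
[239.  173.9] [230 165  18  18 292] [0.00415164 0.07974885 0.        ]
[ 0.19573659 -0.01667858  0.01597263] [ 0.001  0.002 -0.004 -0.002  0.005  0.002]
the job is handed in; nothing more can be done
```

I did the whole job in the order you asked and handed it in at about 35 s of the 208 s; no verdict came back.

- **Tins:** only four of the five were on the table. They stand upright in pockets 0 to 3, loaded while the pin still held the carriage; pocket 4 is empty.
- **Lock pin:** it is out of its socket and standing upright near the middle of the blue tray, still there in the last pictures.
- **Carriage:** it snapped past the ball, and a light extra push met the end stop. The top camera measures 79.9 mm of travel, against 80 mm for fully home.
- **Valve:** I turned the handle 44.9°, and in the last close picture its black tip points straight at the green mark.
- **Other things:** in the last pictures the other objects look where they were.

**What went wrong:** two grips were bad and I redid both.
- **Push post:** the first pinch was off-centre and put about 30 N sideways on the post. I let go and pushed it from behind instead.
- **Valve:** my first grip closed on the stem under the handle, so I raised the fingers and regripped on the bar.

No final check failed or disagreed, and the arm ended clear of everything.

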